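Set the can jig's length stop to the sample can and lock it with the quarter-turn bolt

TASK

Set the length stop of the can jig to the sample can: slide the blue stop along its rail until it pushes the can home, firmly but without denting it, against the green end fence, and leave the stop touching the can. Then take the spring-loaded T-bolt with the orange bar handle from the wooden rack, drop it through the stop's window into the rail's slot, push it down against its spring, twist it a quarter turn clockwise so that it locks under the rail's lips, and let go. Do not force the bolt, and leave everything else where it is.

Things in the scene. Friction and masses are not known exactly. Their poses are not given: they have to be found in the camera images.
- jig: Can jig fixed to the bench: baseboard 150 x 390 mm, 12 mm thick, with an aluminium T-slot rail 48 mm wide (x), 26 mm high, top at z = 38 mm, y -170 to +200. Origin on the bench under the rail's slot; z up, y along the rail towards the green end fence: a bracket 76 mm wide, top at z = 108, clamped by hand with its face somewhere at y = +142 to +158 (not measured). V cradle y +62 to +142.
- slot (a point): Middle of the rail's slot, at rail-top height (jig z = 38 mm, x = y = 0). The slot runs along the jig's y: mouth 18 mm wide between two lips 5 mm thick (jig z 33 to 38), under them a channel 25.6 mm wide and 11 mm deep (floor at jig z = 22).
- can: Sample can: ribbed tin, 66 mm diameter, 100 mm long, 60 to 130 g, lying in the V cradle along the rail, axis 75 mm above the bench. Origin at its centre, y along its axis. It starts 6 to 30 mm short of the fence and slides with under 2 N. Home on the fence it stops dead: 3 N or more from the stop, held a moment, seats it; more than 25 N dents it.
- stop: Blue length stop, a saddle captive on the rail: slides only along jig y, about 3 N friction, stays where left. Jig's axes. Origin: foot of the face that meets the can, on the rail's centre line, 38 mm above the bench. Base plate 64 mm wide (x), y -85 to 0, top at z = 12 mm. Upright plate 60 mm wide, y -8 to 0, up to z = 56. With the can home the origin ends at jig y = +42 to +58 mm.
- stop_window (a point): Centre of the top of the stop's oblong window over the slot: 45 mm behind the stop's face, on its base plate's top (50 mm above the bench). Window 16.5 mm wide (x), 29 mm long (y), through the 12 mm plate, 2 mm chamfer round its top edge. Axes as the jig's.
- bolt: Spring-loaded hammer-head T-bolt, 90 to 180 g, upright in a rack hole. Origin: centre of the head's underside; z up, x along the head. Head 24 (x) x 14 (y) x 7 mm; corners (+x,+y), (-x,-y) square, the others rounded: in the slot it turns only clockwise from above, to a stop just past 90 degrees. Shank 10 mm. Pushed down 4 to 6.5 mm from where the cup touches, it can turn; 7 mm is the slot floor.
- bolt_bar (a point): Middle of the bolt's orange bar handle, 59 mm above the bolt's origin. Bar 46 mm long (bolt x, parallel to the head), 14 mm wide (y), 20 mm high; 20 mm free gap between its underside and the cup, less as the spring is pressed (keep fingertips off the cup). Along the rail the bolt goes in; across the rail it is locked.
- cup_foot (a point): Underside of the black spring cup on the bolt (40 mm diameter, 8 mm high), 21 mm above the bolt's origin when free. It rests on rack or stop; the bolt pushes through it up to 10 mm: 6 N to start, then 1.2 N per mm. Cup just on the stop: bolt origin 29 mm above the bench, head between the lips. Locked and let go: about 26 mm, drawn up against the lips; friction keeps it turned.
- rack: Light wooden rack 56 mm (x) x 220 mm (y), 40 mm high, fixed, with three square 31 mm holes, 34 mm deep, 75 mm apart along its y. Origin at the centre of its underside. The bolt's cup rests on its top, so the bolt's origin stands 19 mm above the bench there.
- knob_screw: Bystander in the rack: stud with a round black knob, 32 mm diameter, 55 mm tall overall. Leave it.
- pull_pin: Bystander in the rack: pin with a round grey knob, 26 mm diameter, 55 mm tall overall. Leave it.
- can_a: Bystander: upright tin can, 66 mm diameter, 100 mm tall. Origin under its centre.
- can_b: Bystander: upright tin can, 66 mm diameter, 100 mm tall. Origin under its centre.
- tape: Bystander: roll of paper tape, 90 mm diameter, 48 mm high.
- screwdriver: Bystander: screwdriver lying on the bench.
- crimper: Bystander: can pliers, about 230 mm long, lying on the bench.
Things that resemble listed ones, but are neither listed nor needed, are in the scene too. Of the things that look like the bolt, the smallest one is meant.

How it is judged:
By the outcome, as a careful person would: the job done as asked, in the order asked, and still so for the second after the job is handed in, with the robot touching nothing.
It also fails if it takes over 64 s, if anything falls off the work surface, if the arm or the gripper's body presses on something with over 40 N, if the wrist force passes 120 N, or if a joint passes its speed limit or range.

ROBOT

A 6-joint arm with a two-finger parallel gripper is mounted at the origin on the work surface. World frame = base frame: x ahead of the robot, y to its left, z up, the work surface at z = 0. Lengths are in m, angles in rad, forces in N, time in s.
With the tool pointing down it reaches from about 0.375 to 0.9 m from the base axis. Payload 3.1 kg.
Tool frame: the origin (TCP) lies at the very end of the fingers, on their centre line; the grasp point (between the pads) lies 19 mm behind it; z points along the fingers, y is the direction in which the jaws open and shut (so a half turn about z gives the same grasp; the last joint's range is limited). The gripper opens to 87 mm and grips with 3 to 60 N. Pads are 19 mm wide; open, the fingers measure 117 mm over their backs; the gripper's body (75 mm by 190 mm) begins 51 mm behind the grasp point.
Start: joints at [-1.373, 0.527, 1.433, -0, 1.181, -0.178], TCP at [0.23, -0.581, 0.223] pointing down, gripper open.
Joint ranges: [-3.08, 3.08], [-0.75, 2.2], [0.22, 2.44], [-1.43, 4.57], [0, 2.65], [-2.85, 2.85]. Speed limits (rad/s): [2.79, 2.79, 3.14, 3.14, 3.14, 3.14].

INTERFACE

Orientations are given as a unit quaternion [x, y, z, w].
In Python, from rig import robot gives the robot as it stands.
- The arm moves only by the tool arm_command, never from a script. Its argument "targets" is a list of rows, each a list of 5 numbers: the shift along the tool's x, y, z in cm, then the turn about the tool's z in rad, then the finger opening in cm, from 0 to 8.7. In form: [[dx, dy, dz, spin, hand], ...]. A call has 1 to 5 rows; each row is the pose to reach, as a shift and turn from the pose commanded when the call began, along the tool's axes at that moment; what a row does not reach only later rows make up. A row lasts 1/8 s, in which the tool goes at most 62.5 mm and 10.7 degrees, less where a joint would pass 70% of its speed; a pose out of reach is approached as far as the arm can. A call with a gripper value outside its range is refused whole. The fingers move at their own pace and stop on an object; "newtons" is the grip in N (left out, the last holds). Time passes only in rows, so rows that repeat a pose let the fingers close. It gives the time, the measured TCP pose, the force and the opening at its end, in the units of the state.
- robot.get_obs(): the state, without advancing time (a new reading comes with each control period).
- robot.camera(name): name is "scene" or "side" or "wrist"; returns (picture, depth): 400x640x3 uint8, red, green, blue; 400x640 float32, m along the optical axis (not along the pixel's ray), 0 where there is no reading.
- robot.camera_model(name): a dict with "mtx" (3x3 intrinsics, pixels), "k1" (the pictures are not rectified: a ray, as slopes to the right and down, at radius r is drawn at 1 + k1 r^2 times it, then the intrinsics apply), "extrinsics" (4x4, takes a point from world to camera coordinates). Camera axes: x right, y up, looking along -z (the intrinsics and any distortion apply to the point x, -y, -z); pixel columns grow to the right and rows downward; lengths in m; the calibration is good to about 2 mm. A picture is of the moment at which its call begins: read the wrist's pose just before it. camera_model takes no time and is no camera call; for the wrist camera it gives the pose at the moment of the call.
- robot.hand_in(): hands the job in, once; it reports no verdict.
The state is a dict: "time": time; "q": joint angles; "joint_velocities": joint speeds; "joint_torque": joint torques, N m; "position": TCP position; "tool_rot": TCP orientation; "ft_force": force on the tool from outside, world axes, zero at the start; "moment": the same for the moment, N m; "grip_width": finger opening in m.
Only numpy, scipy, OpenCV 4.12 (cv2) and the standard library are available. Lean on these libraries where they do the work, as an engineer would, in place of code of your own. Each camera call takes 0.05 s, during which the arm holds its last target.

## Working session

There is one attempt and no reset: what is moved stays moved. The work goes in short steps, Python scripts to look and compute and a tool call to move; the robot and the scene stay as the last step left them, time stands still between calls to the robot, and variables do not carry over. Pictures are saved under pics/ and viewed, and the job is handed in when it is done.

Besides the shell and the picture viewer there is one more tool, called after "Emit:" by a JSON object that holds its "name" and its "arguments". arm_command: Moves the arm, as the interface text tells. Its arguments: {"type":"object","properties":{"targets":{"type":"array","items":{"type":"array","items":{"type":"number"}}},"newtons":{"type":"number"}},"required":["targets"]}

```bash
ls; mkdir -p pics; cat > h.py <<'E'
import numpy as np, cv2
from rig import robot
def snap(name,fn):
    m=robot.camera_model(name); p,d=robot.camera(name)
    cv2.imwrite('pics/'+fn+'.png',p[:,:,::-1]); np.savez('pics/'+fn+'.npz',p=p,d=d,mtx=m['mtx'],k1=m['k1'],E=m['extrinsics'])
    return p,d,m
def load(fn):
    z=np.load('pics/'+fn+'.npz'); return z['p'],z['d'],dict(mtx=z['mtx'],k1=float(z['k1']),extrinsics=z['E'])
def rays(m,uv):
    K=np.array(m['mtx']);k1=m['k1'];uv=np.atleast_2d(np.float64(uv))
    s=cv2.undistortPoints(uv.reshape(-1,1,2),K,np.array([k1,0,0,0.]),None,None).reshape(-1,2)
    E=np.array(m['extrinsics']);R=E[:3,:3];t=E[:3,3]
    dc=np.c_[s[:,0],-s[:,1],-np.ones(len(s))]
    return -R.T@t, dc@R
def onplane(m,uv,z):
    o,d=rays(m,uv); return o+d*((z-o[2])/d[:,2])[:,None]
def withdepth(m,uv,d):
    uv=np.atleast_2d(uv).astype(int);o,r=rays(m,uv); return o+r*d[uv[:,1],uv[:,0]][:,None]
def proj(m,P):
    E=np.array(m['extrinsics']);P=np.atleast_2d(P);c=P@E[:3,:3].T+E[:3,3]
    s=np.c_[c[:,0]/-c[:,2],-c[:,1]/-c[:,2]];s*=(1+m['k1']*(s**2).sum(1))[:,None]
    K=np.array(m['mtx']);return s@K[:2,:2].T+K[:2,2]
E
python3 - <<'E'
from h import *
np.set_printoptions(precision=4,suppress=True)
for n in ['scene','side','wrist']:
    p,d,m=snap(n,n+'0'); print(n,m)
print(robot.get_obs())
E
```

```text
pics
scene {'mtx': array([[422.201 ,   0.    , 324.9484],
       [  0.    , 422.201 , 200.0923],
       [  0.    ,   0.    ,   1.    ]]), 'k1': -0.060908874380564165, 'extrinsics': array([[ 0.4749,  0.88  , -0.0123, -0.2178],
       [-0.5552,  0.3104,  0.7717,  0.203 ],
       [ 0.6828, -0.3596,  0.6359, -1.3799],
       [ 0.    ,  0.    ,  0.    ,  1.    ]])}
side {'mtx': array([[504.1987,   0.    , 319.2552],
       [  0.    , 504.1987, 205.4436],
       [  0.    ,   0.    ,   1.    ]]), 'k1': 0.020708598997888888, 'extrinsics': array([[ 0.9961, -0.0864,  0.0189, -0.4942],
       [ 0.0469,  0.6966,  0.7159, -0.0859],
       [-0.0751, -0.7122,  0.6979, -1.133 ],
       [ 0.    ,  0.    ,  0.    ,  1.    ]])}
wrist {'mtx': array([[359.58  ,   0.    , 319.7909],
       [  0.    , 359.58  , 195.0021],
       [  0.    ,   0.    ,   1.    ]]), 'k1': -0.0567983794232159, 'extrinsics': array([[ 0.3676, -0.93  , -0.0021, -0.6245],
       [ 0.8926,  0.3534, -0.28  ,  0.0335],
       [ 0.2612,  0.101 ,  0.96  , -0.392 ],
       [ 0.    ,  0.    ,  0.    ,  1.    ]])}
{'time': 0.15, 'q': array([-1.3725,  0.5282,  1.4336, -0.    ,  1.1814, -0.1785]), 'joint_velocities': array([-0.0015, -0.0012, -0.0024,  0.0013,  0.    ,  0.0003]), 'joint_torque': array([  0.0006, -44.043 , -17.6842,   0.0633,   0.0552,  -0.0001]), 'position': array([ 0.2299, -0.5806,  0.2218]), 'tool_rot': array([ 0.9823,  0.1873, -0.    , -0.0008]), 'ft_force': array([-0.2047, -0.4427,  0.2125]), 'moment': array([-0.025 ,  0.0345, -0.0427]), 'grip_width': 0.08690613968306968}
```

View pics/scene0.png

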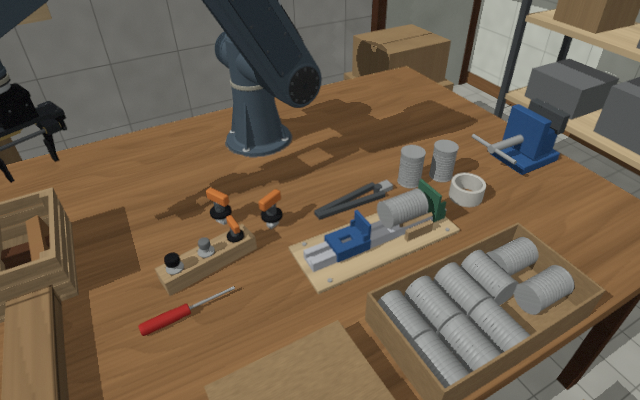

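View pics/side0.png

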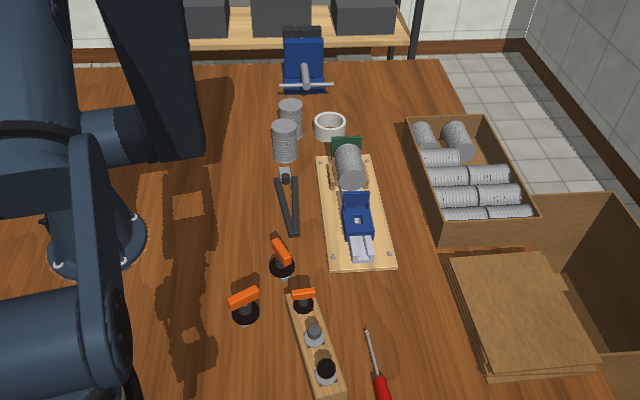

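View pics/wrist0.png

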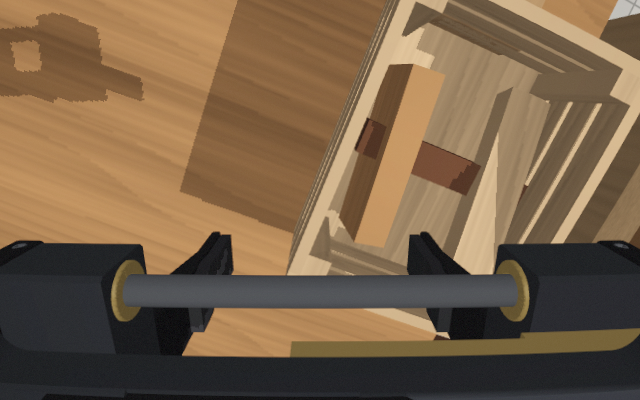

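The bolt is in the rack at scene (235,228) and side (304,294). The larger look-alikes stand off the rack, and the blue stop is at side (357,220). I'll zoom in for corners.

```bash
python3 - <<'E'
from h import *
p,_,_=load('side0'); c=p[120:290,250:420][:,:,::-1]; cv2.imwrite('pics/sz.png',cv2.resize(c,None,fx=3.5,fy=3.5,interpolation=cv2.INTER_CUBIC))
p,_,_=load('scene0'); c=p[160:300,280:480][:,:,::-1]; cv2.imwrite('pics/cz.png',cv2.resize(c,None,fx=4,fy=4,interpolation=cv2.INTER_CUBIC))
p,_,_=load('side0'); c=p[230:400,210:380][:,:,::-1]; cv2.imwrite('pics/sr.png',cv2.resize(c,None,fx=3.5,fy=3.5,interpolation=cv2.INTER_CUBIC))
E
```

```text
(no output)
```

View pics/sz.png

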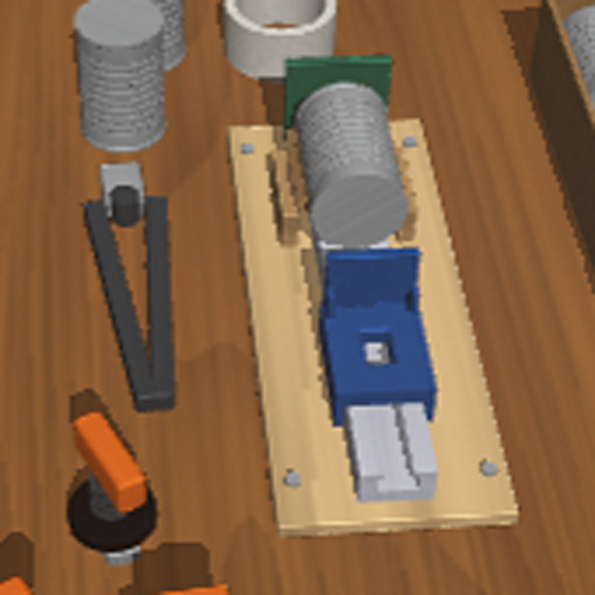

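View pics/cz.png

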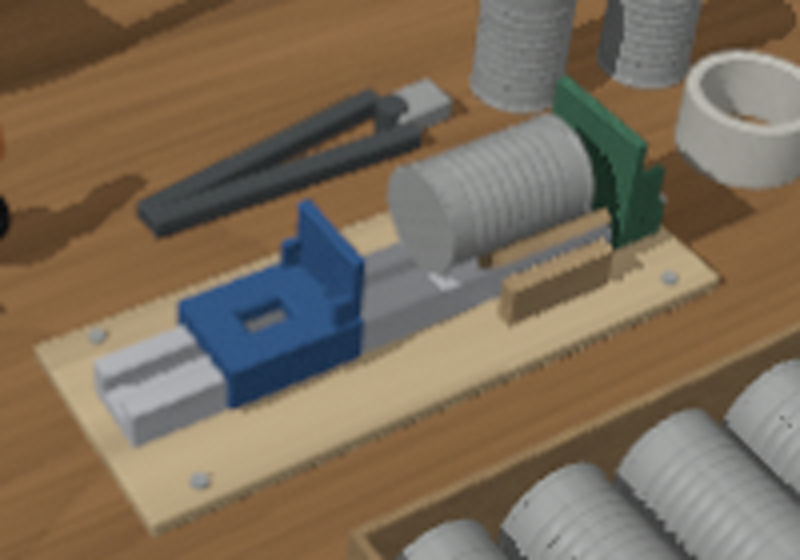

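View pics/sr.png

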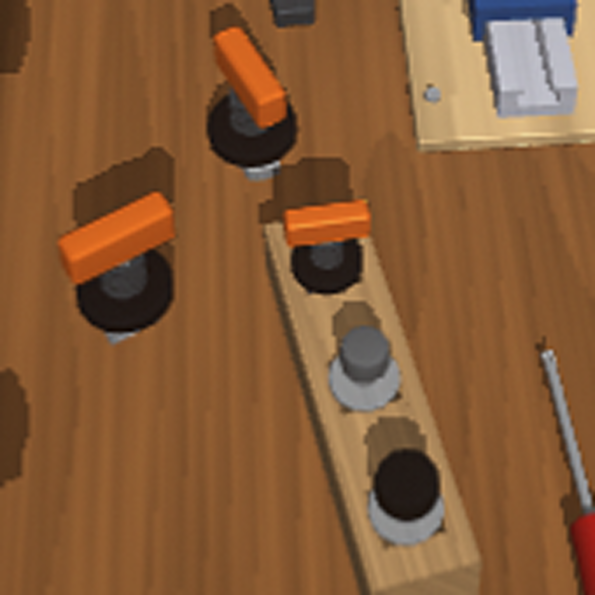

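```bash
python3 - <<'E'
from h import *
np.set_printoptions(precision=4,suppress=True)
_,ds,ms=load('side0');_,dc,mc=load('scene0')
S=lambda a:np.array(a)/3.5+[250,120]
C=lambda a:np.array(a)/4+[280,160]
R=lambda a:np.array(a)/3.5+[210,230]
bs=onplane(ms,S([[230,126],[421,121],[518,517],[279,524]]),.012);print('board side\n',bs)
print(np.linalg.norm(bs[0]-bs[3]),np.linalg.norm(bs[2]-bs[3]))
bc=onplane(mc,C([[36,350],[155,524],[720,280]]),.012);print('board scene\n',bc)
# stop plate top rear corners z=.05, front? 
print('stop rear side',onplane(ms,S([[330,396],[434,392]]),.05))
print('stop upright top front edge corners side (z .094)',onplane(ms,S([[327,252],[418,250]]),.094))
print('stop rear scene',onplane(mc,C([[180,303],[230,375]]),.05))
print('window side',onplane(ms,S([[362,332],[392,331],[398,363],[366,367]]),.05))
print('window scene',onplane(mc,C([[231,318],[272,299],[290,312],[250,332]]),.05))
print('upright top scene',onplane(mc,C([[302,202],[361,260]]),.094))
print('fence top side',onplane(ms,S([[286,60],[390,57]]),.108))
print('fence top scene',onplane(mc,C([[557,80],[640,152]]),.108))
# bar top corners: side
for nm,m,p in(('side',ms,load('side0')[0]),('scene',mc,load('scene0')[0])):
    hsv=cv2.cvtColor(p,cv2.COLOR_RGB2HSV);k=cv2.inRange(hsv,(5,150,100),(18,255,255))
    n,l,st,ce=cv2.connectedComponentsWithStats(k)
    for i in range(1,n):
        if st[i,4]>30: print(nm,st[i],ce[i],onplane(m,ce[i],.078))
E
```

```text
board side
 [[ 0.5096  0.2672  0.012 ]
 [ 0.6572  0.264   0.012 ]
 [ 0.655  -0.1252  0.012 ]
 [ 0.5079 -0.1202  0.012 ]]
0.3873854487993656 0.1471503168710238
board scene
 [[ 0.5116 -0.1232  0.012 ]
 [ 0.6568 -0.1215  0.012 ]
 [ 0.6601  0.2633  0.012 ]]
stop rear side [[ 0.5457 -0.0516  0.05  ]
 [ 0.6112 -0.0528  0.05  ]]
stop upright top front edge corners side (z .094) [[0.5518 0.033  0.094 ]
 [0.6105 0.031  0.094 ]]
stop rear scene [[ 0.5524 -0.0497  0.05  ]
 [ 0.6143 -0.0525  0.05  ]]
window side [[ 0.5732  0.0028  0.05  ]
 [ 0.5928  0.0024  0.05  ]
 [ 0.5924 -0.0263  0.05  ]
 [ 0.5716 -0.0284  0.05  ]]
window scene [[ 0.5768 -0.0305  0.05  ]
 [ 0.5749 -0.0027  0.05  ]
 [ 0.5887  0.0007  0.05  ]
 [ 0.5914 -0.0267  0.05  ]]
upright top scene [[0.5543 0.028  0.094 ]
 [0.6108 0.0308 0.094 ]]
fence top side [[0.5443 0.2197 0.108 ]
 [0.6188 0.2187 0.108 ]]
fence top scene [[0.5471 0.212  0.108 ]
 [0.6249 0.2105 0.108 ]]
side [416  42  15  13  77] [421.7013  49.1948] [[0.8941 0.7182 0.078 ]]
side [371  47  17   9 130] [378.4769  50.8154] [[0.7502 0.7149 0.078 ]]
side [394  46  14   9 1
[... 263 characters left out ...]
278  0.078 ]]
side [  74   68   61   43 2107] [101.5914  87.8885] [[-0.085   0.5323  0.078 ]]
side [ 122  170   62  230 6992] [150.4289 297.9109] [[ 0.1617 -0.214   0.078 ]]
side [282 182  10  36 165] [288.1455 195.897 ] [[0.4278 0.0455 0.078 ]]
side [171 191  34  30 757] [187.3303 205.1202] [[0.2047 0.0305 0.078 ]]
side [   0  214   77   86 3916] [ 25.0689 258.1979] [[-0.0958 -0.0995  0.078 ]]
side [181 327  19  16 210] [189.9571 334.881 ] [[ 0.2418 -0.2981  0.078 ]]
scene [206 187  23  20 283] [216.9788 196.1519] [[ 0.3295 -0.2278  0.078 ]]
scene [258 189  23  22 303] [269.1683 199.4785] [[ 0.4037 -0.1212  0.078 ]]
scene [226 215  14  19 142] [232.5845 223.5493] [[ 0.4426 -0.2263  0.078 ]]
```

```bash
cat >> h.py <<'E'
from scipy.spatial.transform import Rotation as Ro
def tool(): 
    o=robot.get_obs(); return o,np.array(o['position']),Ro.from_quat(o['tool_rot']).as_matrix()
def to(x,y,z,yaw=None):
    o,p,R=tool(); y0=np.arctan2(R[1,0],R[0,0])
    d=R.T@(np.array([x,y,z])-p)*100
    print('dtool cm',d.round(2),'spin',None if yaw is None else round(y0-yaw,4),'yaw0',round(y0,4),'pos',p.round(4),'t',o['time'],'F',np.round(o['ft_force'],2))
E
python3 - <<'E'
from h import *
_,_,m=load('wrist0'); E=m['extrinsics'];o,p,R=tool()
c=-E[:3,:3].T@E[:3,3];print('cam in tool',R.T@(c-p),'view dir tool',R.T@(-E[2,:3]),'cam up tool',R.T@E[1,:3])
to(.5825,-.06,.25,np.pi/2)
E
```

```text
cam in tool [ 0.07731737  0.00066463 -0.16254771] view dir tool [-2.80311389e-01 -5.87797134e-04  9.59908943e-01] cam up tool [9.59909033e-01 2.63367168e-04 2.80311576e-01]
dtool cm [ 51.94 -35.43  -2.75] spin -1.194 yaw0 0.3768 pos [ 0.2299 -0.5806  0.2218] t 0.15 F [-0.2  -0.44  0.21]
```

Emit:
{"name": "arm_command", "arguments": {"targets": [[6,-4,-0.5,-0.15,3],[12,-8,-1,-0.3,0],[18,-12,-1.5,-0.45,0],[24,-16,-2,-0.6,0],[29,-19.5,-2.5,-0.75,0]], "newtons": 20}}

```text
time: 0.78
position: [0.4076, -0.3226, 0.2446]
tool_rot: [0.844, 0.536, 0.0, -0.0]
ft_force: [0.7, 0.3, 0.4]
grip_width: 0.0447
```

```bash
python3 -c "
from h import *
to(.5825,-.06,.25,np.pi/2)"
```

```text
dtool cm [31.21  4.65 -0.53] spin -0.4395 yaw0 1.1313 pos [ 0.4076 -0.3226  0.2446] t 0.775 F [0.71 0.31 0.37]
```

Emit:
{"name": "arm_command", "arguments": {"targets": [[6,0.5,0,-0.1,0],[12,1,0,-0.2,0],[18,2,0,-0.3,0],[24,3,0,-0.35,0],[28,4,0,-0.39,0]]}}

```text
time: 1.4
position: [0.564, -0.0861, 0.2445]
tool_rot: [0.725, 0.689, 0.0, -0.0]
ft_force: [-0.4, -0.4, -0.4]
grip_width: 0.0017
```

Emit:
{"name": "arm_command", "arguments": {"targets": [[0,0,0,0,0],[0,0,0,0,0]]}}

```text
time: 1.65
position: [0.5625, -0.0889, 0.2442]
tool_rot: [0.726, 0.688, -0.001, -0.0]
ft_force: [0.1, -0.6, -0.1]
grip_width: 0.0003
```

```bash
python3 -c "
from h import *
snap('wrist','w1')
to(.5825,-.06,.25,np.pi/2)"
```

```text
dtool cm [ 3.05  1.85 -0.57] spin -0.0549 yaw0 1.5159 pos [ 0.5624 -0.0894  0.2443] t 1.7 F [ 0.39  0.1  -0.13]
```

View pics/w1.png

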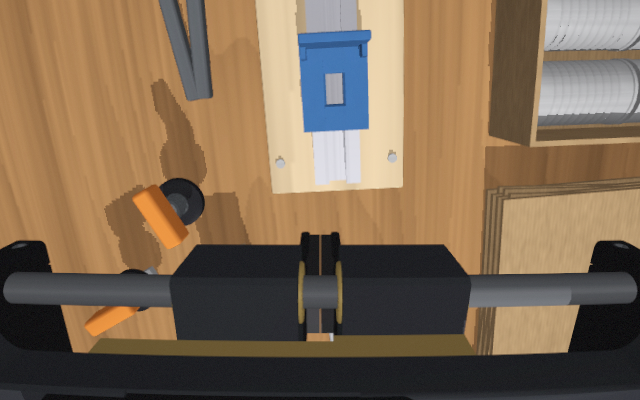

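```bash
python3 - <<'E'
from h import *
p,_,_=load('w1'); c=p[0:200,240:420][:,:,::-1]; cv2.imwrite('pics/wz.png',cv2.resize(c,None,fx=3,fy=3,interpolation=cv2.INTER_CUBIC))
E
```

```text
(no output)
```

View pics/wz.png

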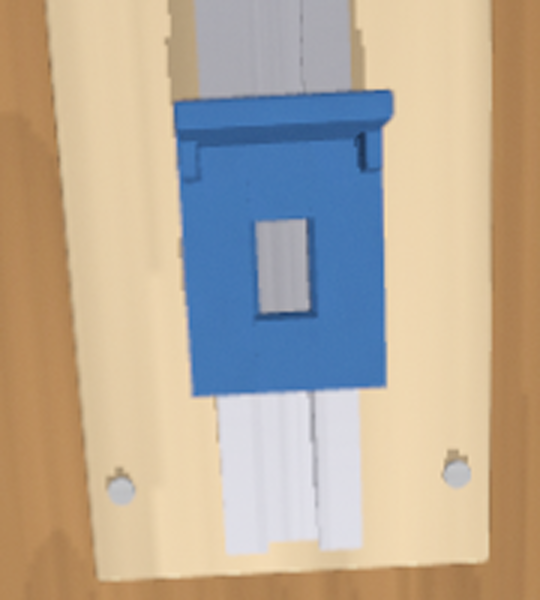

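```bash
python3 - <<'E'
from h import *
np.set_printoptions(precision=4,suppress=True)
_,_,m=load('w1')
W=lambda a:np.array(a)/3.+[240,0]
P=lambda n,a,z:print(n,onplane(m,W(a),z).tolist() if 0 else '\n',onplane(m,W(a),z))
P('window tl tr br bl',[[252,219],[314,216],[317,317],[254,320]],.05)
P('plate rear l r',[[193,396],[386,386]],.05)
P('upright top front l r; ',[[175,101],[392,90]],.094)
P('upright top back l r; ',[[177,141],[383,125]],.094)
P('rail end l r',[[228,554],[361,549]],.038)
P('rail far l r',[[194,20],[352,20]],.038)
P('board bl br l r',[[99,580],[488,561],[50,20],[491,20]],.012)
E
```

```text
window tl tr br bl 
 [[ 0.5718  0.0033  0.05  ]
 [ 0.5913  0.0032  0.05  ]
 [ 0.5911 -0.0281  0.05  ]
 [ 0.5708 -0.0279  0.05  ]]
plate rear l r 
 [[ 0.5496 -0.0512  0.05  ]
 [ 0.613  -0.0513  0.05  ]]
upright top front l r;  
 [[0.5521 0.0331 0.094 ]
 [0.6107 0.0328 0.094 ]]
upright top back l r;  
 [[0.5519 0.0228 0.094 ]
 [0.6081 0.024  0.094 ]]
rail end l r 
 [[ 0.5577 -0.1085  0.038 ]
 [ 0.6046 -0.1092  0.038 ]]
rail far l r 
 [[0.5569 0.0649 0.038 ]
 [0.6063 0.0622 0.038 ]]
board bl br l r 
 [[ 0.5072 -0.1228  0.012 ]
 [ 0.6554 -0.1232  0.012 ]
 [ 0.5077  0.0733  0.012 ]
 [ 0.6558  0.0654  0.012 ]]
```

```bash
python3 -c "
from h import *
to(.5813,-.005,.12,np.pi/2)"
```

```text
dtool cm [ 8.54  1.44 12.43] spin -0.0549 yaw0 1.5159 pos [ 0.5624 -0.0894  0.2443] t 1.7 F [ 0.39  0.1  -0.13]
```

Emit:
{"name": "arm_command", "arguments": {"targets": [[3,0.5,4.5,-0.03,0],[6,1,9,-0.055,0],[8.5,1.44,12.4,-0.055,0],[8.5,1.44,12.4,-0.055,0],[8.5,1.44,12.4,-0.055,0]]}}

```text
time: 2.33
position: [0.5827, -0.0063, 0.1216]
tool_rot: [0.707, 0.707, 0.0, 0.001]
ft_force: [0.1, 0.3, 0.5]
grip_width: 0.0006
```

```bash
python3 -c "
from h import *
to(.5813,-.005,.062,np.pi/2)"
```

```text
dtool cm [ 0.13 -0.15  5.96] spin -0.0004 yaw0 1.5703 pos [ 0.5827 -0.0063  0.1216] t 2.325 F [0.06 0.31 0.53]
```

Emit:
{"name": "arm_command", "arguments": {"targets": [[0,-0.1,3,0,0],[0,-0.1,5.9,0,0],[0,-0.1,5.9,0,0],[0.7,-0.1,5.9,0,0],[1.2,-0.1,5.9,0,0]]}}

```text
time: 2.95
position: [0.5824, 0.0073, 0.0634]
tool_rot: [0.707, 0.707, 0.001, 0.001]
ft_force: [-0.5, -0.4, 0.3]
grip_width: 0.0004
```

```bash
python3 -c "
from h import *
to(.5813,.1,.062,np.pi/2)
snap('side','s1');snap('scene','c1')"
```

```text
dtool cm [ 9.27 -0.1   0.14] spin 0.0007 yaw0 1.5714 pos [0.5824 0.0073 0.0634] t 2.95 F [-0.45 -0.4   0.26]
```

View pics/c1.png

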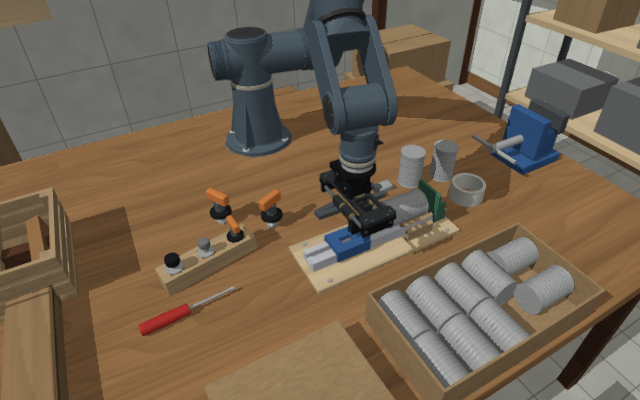

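The fingers are behind the upright and clear of it (scene (365,220)). Next I push in steps while reading the force.

Emit:
{"name": "arm_command", "arguments": {"targets": [[0.5,0,0,0,0],[1,0,0,0,0],[1.5,0,0,0,0],[2,0,0,0,0],[2.5,0,0,0,0]]}}

```text
time: 3.68
position: [0.5815, 0.0324, 0.0618]
tool_rot: [0.707, 0.707, 0.0, 0.0]
ft_force: [-0.4, -3.0, 2.1]
grip_width: 0.0005
```

Emit:
{"name": "arm_command", "arguments": {"targets": [[0.5,0,0,0,0],[1,0,0,0,0],[1.5,0,0,0,0],[2,0,0,0,0],[2.5,0,0,0,0]]}}

```text
time: 4.3
position: [0.5815, 0.0577, 0.0617]
tool_rot: [0.707, 0.707, 0.0, 0.0]
ft_force: [1.6, -3.1, 3.3]
grip_width: 0.0006
```

```bash
python3 -c "
from h import *
to(.5813,.1,.062,np.pi/2)
snap('side','s2');p=snap('scene','c2')[0]
cv2.imwrite('pics/c2z.png',cv2.resize(p[130:290,280:480,::-1],None,fx=4,fy=3.7*1.08,interpolation=cv2.INTER_CUBIC)[:600])"
```

```text
dtool cm [ 4.23 -0.01 -0.03] spin 0.001 yaw0 1.5718 pos [0.5815 0.0577 0.0617] t 4.3 F [ 1.62 -3.1   3.26]
```

View pics/c2z.png

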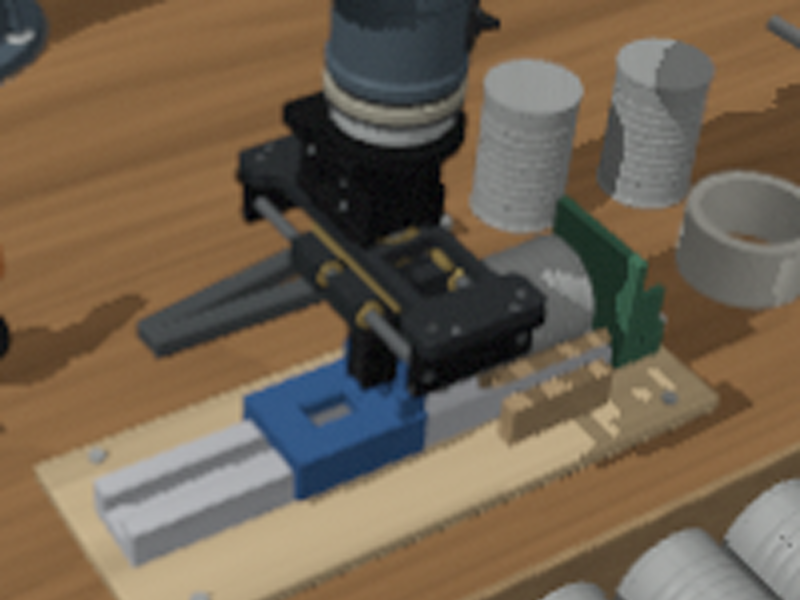

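Emit:
{"name": "arm_command", "arguments": {"targets": [[0.4,0,0,0,0],[0.8,0,0,0,0],[1.2,0,0,0,0],[1.6,0,0,0,0],[2.0,0,0,0,0]]}}

```text
time: 5.03
position: [0.5808, 0.0773, 0.0614]
tool_rot: [0.707, 0.708, -0.0, -0.0]
ft_force: [0.3, -4.6, -1.3]
grip_width: 0.0005
```

Emit:
{"name": "arm_command", "arguments": {"targets": [[0.1,0,0,0,0],[0.2,0,0,0,0],[0.3,0,0,0,0],[0.4,0,0,0,0],[0.5,0,0,0,0]]}}

```text
time: 5.65
position: [0.5808, 0.0824, 0.0614]
tool_rot: [0.707, 0.707, -0.0, -0.0]
ft_force: [-0.2, -4.2, -2.4]
grip_width: 0.0005
```

```bash
python3 -c "
from h import *
to(.5813,.1,.062,np.pi/2)
snap('side','s3');p=snap('scene','c3')[0]
cv2.imwrite('pics/c3z.png',cv2.resize(p[130:280,280:480,::-1],None,fx=4,fy=4,interpolation=cv2.INTER_CUBIC))"
```

```text
dtool cm [ 1.76  0.05 -0.06] spin 0.0009 yaw0 1.5717 pos [0.5808 0.0824 0.0614] t 5.65 F [-0.23 -4.16 -2.37]
```

View pics/c3z.png

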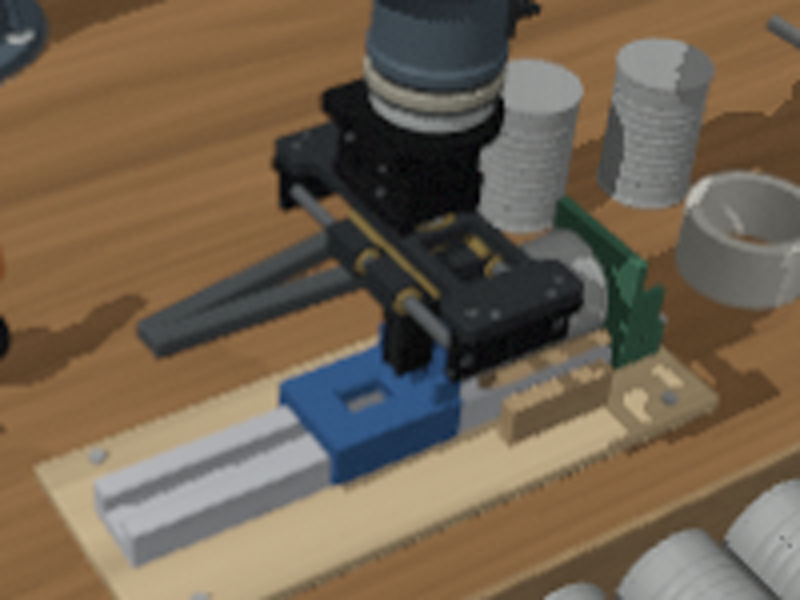

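Emit:
{"name": "arm_command", "arguments": {"targets": [[0.07,0,0,0,0],[0.14,0,0,0,0],[0.2,0,0,0,0]]}}

```text
time: 6.12
position: [0.5808, 0.0844, 0.0615]
tool_rot: [0.707, 0.707, -0.0, -0.0]
ft_force: [-0.6, -4.3, -3.2]
grip_width: 0.0005
```

Emit:
{"name": "arm_command", "arguments": {"targets": [[0.05,0,0,0,0],[0.1,0,0,0,0],[0.15,0,0,0,0]]}}

```text
time: 6.5
position: [0.5808, 0.0859, 0.0616]
tool_rot: [0.707, 0.707, -0.0, -0.0]
ft_force: [-1.4, -4.5, -3.9]
grip_width: 0.0003
```

Emit:
{"name": "arm_command", "arguments": {"targets": [[0.05,0,0,0,0],[0.1,0,0,0,0],[0.15,0,0,0,0]]}}

```text
time: 6.88
position: [0.5808, 0.0874, 0.0616]
tool_rot: [0.707, 0.707, -0.0, -0.0]
ft_force: [-1.9, -4.7, -3.2]
grip_width: 0.0004
```

Emit:
{"name": "arm_command", "arguments": {"targets": [[0.05,0,0,0,0],[0.1,0,0,0,0],[0.15,0,0,0,0]]}}

```text
time: 7.25
position: [0.5809, 0.0889, 0.0616]
tool_rot: [0.707, 0.707, -0.0, -0.0]
ft_force: [-1.6, -4.2, -3.1]
grip_width: 0.0004
```

Emit:
{"name": "arm_command", "arguments": {"targets": [[0.05,0,0,0,0],[0.1,0,0,0,0],[0.15,0,0,0,0]]}}

```text
time: 7.62
position: [0.5809, 0.0904, 0.0616]
tool_rot: [0.707, 0.707, -0.0, -0.0]
ft_force: [-2.5, -4.8, -3.2]
grip_width: 0.0007
```

```bash
python3 -c "
from h import *
to(.5813,.1,.062,np.pi/2)
p,d,m=snap('scene','c4')
q=snap('side','s4')[0]
a=cv2.resize(p[160:240,340:460,::-1],None,fx=5,fy=5,interpolation=cv2.INTER_CUBIC)
cv2.imwrite('pics/c4z.png',a)"
```

```text
dtool cm [ 0.96  0.04 -0.04] spin 0.0011 yaw0 1.5719 pos [0.5809 0.0904 0.0616] t 7.625 F [-2.55 -4.83 -3.18]
```

View pics/c4z.png

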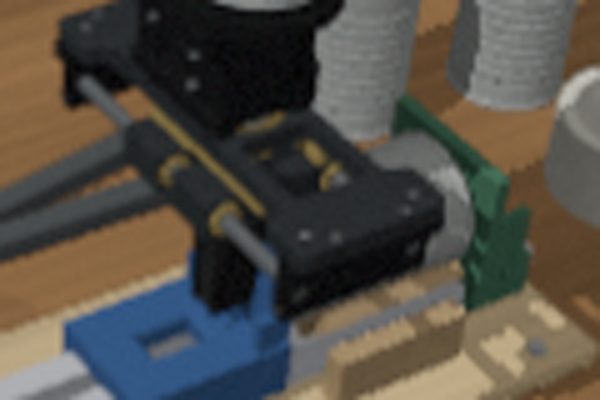

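Emit:
{"name": "arm_command", "arguments": {"targets": [[0.05,0,0,0,0],[0.1,0,0,0,0]]}}

```text
time: 7.98
position: [0.5809, 0.0913, 0.0617]
tool_rot: [0.707, 0.707, -0.0, -0.0]
ft_force: [-2.4, -4.0, -2.8]
grip_width: 0.0007
```

Emit:
{"name": "arm_command", "arguments": {"targets": [[0.05,0,0,0,0],[0.1,0,0,0,0]]}}

```text
time: 8.22
position: [0.5809, 0.0923, 0.0617]
tool_rot: [0.707, 0.707, -0.0, -0.0]
ft_force: [-2.6, -4.6, -3.0]
grip_width: 0.0005
```

Emit:
{"name": "arm_command", "arguments": {"targets": [[0.05,0,0,0,0],[0.1,0,0,0,0]]}}

```text
time: 8.48
position: [0.581, 0.0933, 0.0617]
tool_rot: [0.707, 0.707, -0.0, -0.0]
ft_force: [-1.9, -5.6, -3.4]
grip_width: 0.0007
```

Emit:
{"name": "arm_command", "arguments": {"targets": [[0.05,0,0,0,0],[0.1,0,0,0,0]]}}

```text
time: 8.72
position: [0.581, 0.0943, 0.0617]
tool_rot: [0.707, 0.707, -0.0, -0.0]
ft_force: [-1.7, -5.0, -3.0]
grip_width: 0.0004
```

Emit:
{"name": "arm_command", "arguments": {"targets": [[0.05,0,0,0,0],[0.1,0,0,0,0]]}}

```text
time: 8.98
position: [0.5809, 0.0952, 0.0617]
tool_rot: [0.707, 0.708, -0.0, -0.0]
ft_force: [-2.1, -6.4, -3.1]
grip_width: 0.0004
```

Emit:
{"name": "arm_command", "arguments": {"targets": [[0.05,0,0,0,0],[0.1,0,0,0,0]]}}

```text
time: 9.22
position: [0.581, 0.0952, 0.0617]
tool_rot: [0.706, 0.708, -0.001, 0.0]
ft_force: [-1.3, -9.6, -2.8]
grip_width: 0.0004
```

Emit:
{"name": "arm_command", "arguments": {"targets": [[0.03,0,0,0,0],[0.06,0,0,0,0],[0.06,0,0,0,0],[0.06,0,0,0,0]]}}

```text
time: 9.72
position: [0.581, 0.0952, 0.0617]
tool_rot: [0.706, 0.708, -0.001, 0.001]
ft_force: [-2.2, -9.5, -2.9]
grip_width: 0.0005
```

Emit:
{"name": "arm_command", "arguments": {"targets": [[0.04,0,0,0,0],[0.08,0,0,0,0],[0.08,0,0,0,0],[0.08,0,0,0,0],[0.08,0,0,0,0]]}}

```text
time: 10.35
position: [0.581, 0.0952, 0.0617]
tool_rot: [0.706, 0.708, -0.002, 0.001]
ft_force: [-2.7, -12.0, -2.7]
grip_width: 0.0001
```

Home and seated at 12 N total. I'm backing off and raising for a look.

Emit:
{"name": "arm_command", "arguments": {"targets": [[-0.5,0,0,0,0],[-2.5,0,0,0,0],[-2.5,0,-5,0,0],[-4,0,-10,0,0],[-5,0,-16,0,0]]}}

```text
time: 10.98
position: [0.5813, 0.047, 0.2231]
tool_rot: [0.707, 0.707, 0.001, -0.0]
ft_force: [1.3, -0.3, 0.2]
grip_width: 0.0006
```

Emit:
{"name": "arm_command", "arguments": {"targets": [[-1,0,-2,0,2],[-1,0,-2,0,4]]}}

```text
time: 11.22
position: [0.583, 0.0368, 0.2443]
tool_rot: [0.707, 0.707, 0.002, 0.003]
ft_force: [-0.7, 1.1, -0.6]
grip_width: 0.0136
```

```bash
python3 -c "
from h import *
to(.5813,.1,.062,np.pi/2)
p,d,m=snap('wrist','w2')
a=cv2.resize(p[0:200,220:420,::-1],None,fx=3,fy=3,interpolation=cv2.INTER_CUBIC)
cv2.imwrite('pics/w2z.png',a)"
```

```text
dtool cm [ 6.32 -0.3  18.23] spin -0.0004 yaw0 1.5704 pos [0.583  0.0368 0.2443] t 11.225 F [-0.74  1.11 -0.61]
```

View pics/w2z.png

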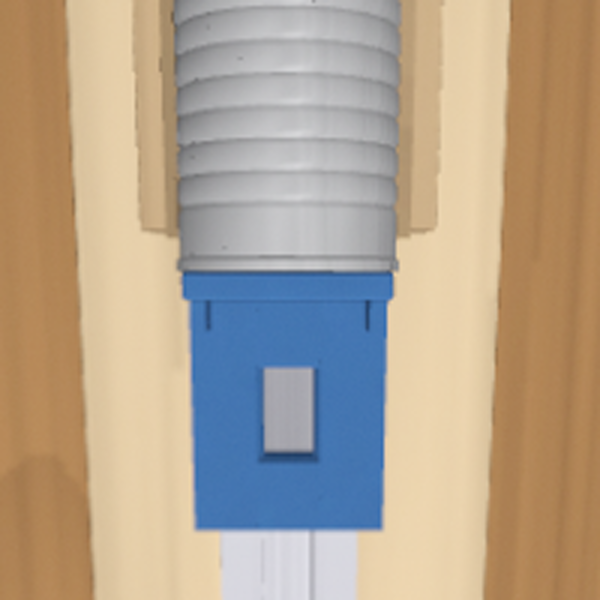

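```bash
python3 - <<'E'
from h import *
np.set_printoptions(precision=4,suppress=True)
_,_,m=load('w2')
W=lambda a:np.array(a)/3.+[220,0]
P=lambda n,a,z:print(n,onplane(m,W(a),z))
P('window tl tr br bl',[[260,365],[316,365],[318,461],[258,461]],.05)
P('plate rear l r',[[195,530],[383,530]],.05)
P('upright top front l r; ',[[182,272],[393,271]],.094)
P('upright top back l r; ',[[183,300],[391,299]],.094)
P('rail l r',[[220,560],[357,560]],.038)
to(.446,-.226,.20,0)
E
```

```text
window tl tr br bl [[0.5721 0.0838 0.05  ]
 [0.5904 0.0838 0.05  ]
 [0.5911 0.0522 0.05  ]
 [0.5711 0.0522 0.05  ]]
plate rear l r [[0.5494 0.0286 0.05  ]
 [0.6133 0.0285 0.05  ]]
upright top front l r;  [[0.5518 0.1132 0.094 ]
 [0.6109 0.1135 0.094 ]]
upright top back l r;  [[0.5519 0.1056 0.094 ]
 [0.6105 0.1058 0.094 ]]
rail l r [[0.5569 0.0149 0.038 ]
 [0.6054 0.0148 0.038 ]]
dtool cm [-26.34 -13.57   4.19] spin 1.5708 yaw0 1.5708 pos [0.5816 0.0374 0.2424] t 11.275 F [-0.    0.28 -0.53]
```

```bash
python3 -c "
from h import *
to(.396,-.226,.26,0)"
```

```text
dtool cm [-26.34 -18.56  -1.83] spin 1.5708 yaw0 1.5708 pos [0.5816 0.0374 0.2424] t 11.275 F [-0.    0.28 -0.53]
```

Emit:
{"name": "arm_command", "arguments": {"targets": [[-4,-2,-1.8,0.17,4],[-8,-5,-1.8,0.34,4],[-12,-8,-1.8,0.51,4],[-16,-11,-1.8,0.68,4],[-20,-14,-1.8,0.85,4]]}}

```text
time: 11.9
position: [0.4397, -0.1625, 0.2578]
tool_rot: [0.936, 0.351, -0.001, -0.002]
ft_force: [0.2, -0.7, -0.6]
grip_width: 0.0398
```

```bash
python3 -c "
from h import *
to(.396,-.226,.26,0)"
```

```text
dtool cm [-7.46  1.91 -0.22] spin 0.7169 yaw0 0.7169 pos [ 0.4397 -0.1625  0.2578] t 11.9 F [ 0.16 -0.72 -0.56]
```

Emit:
{"name": "arm_command", "arguments": {"targets": [[-3,1,0,0.18,4],[-6,1.5,0,0.36,4],[-7.4,1.9,0,0.54,4],[-7.4,1.9,0,0.71,4],[-7.4,1.9,0,0.71,4]]}}

```text
time: 12.52
position: [0.3977, -0.2248, 0.2581]
tool_rot: [1.0, 0.007, -0.001, -0.001]
ft_force: [-1.5, -0.5, -0.0]
grip_width: 0.0403
```

```bash
python3 -c "
from h import *
p,d,m=snap('wrist','w3')
to(.446,-.226,.26,0)"
```

```text
dtool cm [ 4.81  0.19 -0.18] spin 0.0149 yaw0 0.0149 pos [ 0.3979 -0.2248  0.2583] t 12.575 F [-0.62  0.37 -0.26]
```

View pics/w3.png

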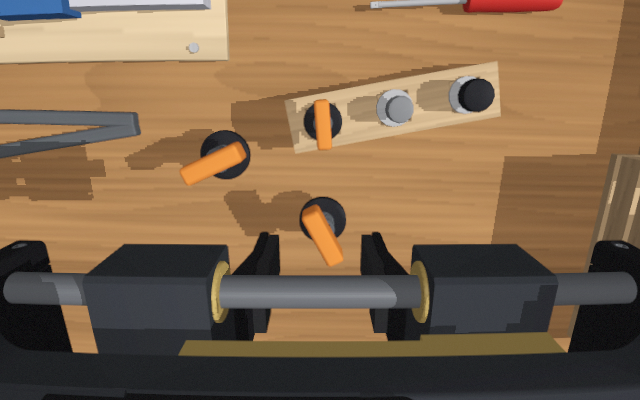

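```bash
python3 - <<'E'
from h import *
np.set_printoptions(precision=4,suppress=True)
p,d,m=load('w3')
hsv=cv2.cvtColor(p,cv2.COLOR_RGB2HSV); print(hsv[110,321],hsv[140,325],hsv[240,325],p[110,321],p[140,325])
k=cv2.inRange(hsv,(5,190,120),(16,255,255)); k[:, :290]=0;k[:,360:]=0;k[:80]=0;k[165:]=0
n,l,st,ce=cv2.connectedComponentsWithStats(k);print(st,ce)
c=p[85:165,280:380][:,:,::-1]; cv2.imwrite('pics/w3z.png',cv2.resize(c,None,fx=7,fy=7,interpolation=cv2.INTER_CUBIC))
cv2.imwrite('pics/w3k.png',cv2.resize(k[85:165,280:380],None,fx=7,fy=7))
E
```

```text
[ 15 179 240] [ 15 180 241] [ 15 180 241] [240 156  72] [241 155  71]
[[     0      0    640    400 255964]
 [   317    100      2      1      2]
 [   320    100      2      1      2]
 [   314    104      2      3      4]
 [   315    108      2     10     10]
 [   316    122      1      3      3]
 [   316    130      2      2      4]
 [   317    134      2      7      7]
 [   318    143      1      4      4]] [[319.5004 199.511 ]
 [317.5    100.    ]
 [320.5    100.    ]
 [314.5    105.25  ]
 [315.1    112.5   ]
 [316.     123.    ]
 [316.5    130.5   ]
 [317.1429 137.    ]
 [318.     144.5   ]]
```

View pics/w3z.png

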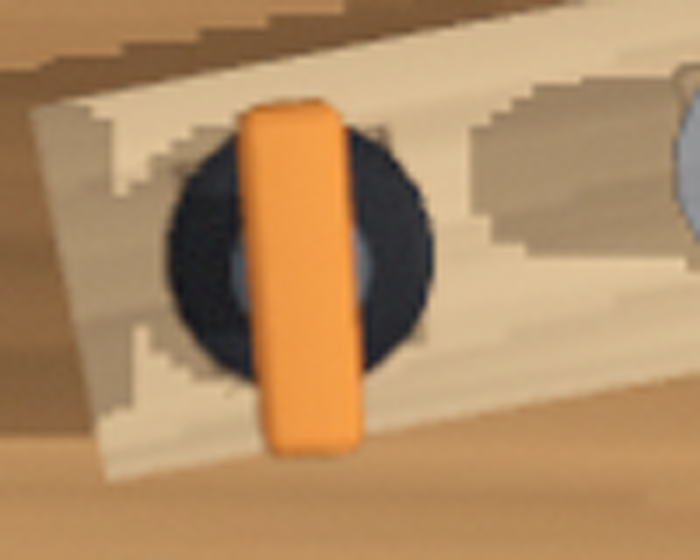

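```bash
cat > bar.py <<'E'
from h import *
np.set_printoptions(precision=4,suppress=True)
def bar(fn,box,ztop):
    p,d,m=load(fn); x0,y0,x1,y1=box
    hsv=cv2.cvtColor(p,cv2.COLOR_RGB2HSV)
    k=cv2.inRange(hsv,(4,165,150),(17,255,255)); M=np.zeros_like(k);M[y0:y1,x0:x1]=255;k&=M
    n,l,st,ce=cv2.connectedComponentsWithStats(k);i=1+np.argmax(st[1:,4]);print(st[i],ce[i])
    cs,_=cv2.findContours((l==i).astype(np.uint8),cv2.RETR_EXTERNAL,cv2.CHAIN_APPROX_NONE)
    W=onplane(m,cs[0].reshape(-1,2),ztop)[:,:2]*1000
    r=cv2.minAreaRect(W.astype(np.float32)); b=cv2.boxPoints(r)
    e=b[1]-b[0] if np.linalg.norm(b[1]-b[0])>np.linalg.norm(b[2]-b[1]) else b[2]-b[1]
    print('bar rect mm',r,'yaw of long axis deg',np.degrees(np.arctan2(e[1],e[0])))
E
python3 - <<'E'
from bar import *
bar('w3',(295,90,350,160),.088)
_,_,m=load('w3')
W=lambda a:np.array(a)/7.+[280,85]
q=onplane(m,W([[243,105],[338,103],[362,450],[270,452]]),.088);print(q,q.mean(0),np.degrees(np.arctan2(*(q[1]+q[0]-q[2]-q[3])[1::-1])))
c=onplane(m,W([[167,262],[434,262]]),.048);print('cup',c,c.mean(0), proj(m,np.r_[c.mean(0)[:2],.088]))
print('rack end',onplane(m,W([[30,108],[105,478]]),.04))
E
```

```text
[314  99  18  51 726] [322.6804 124.1309]
bar rect mm ((444.6503601074219, -227.0087890625), (45.291019439697266, 13.820871353149414), 5.312657833099365) yaw of long axis deg 5.3126493
[[ 0.4665 -0.2193  0.088 ]
 [ 0.467  -0.2315  0.088 ]
 [ 0.4222 -0.2356  0.088 ]
 [ 0.4217 -0.2233  0.088 ]] [ 0.4443 -0.2274  0.088 ] 5.141504898559637
cup [[ 0.443  -0.2078  0.048 ]
 [ 0.4435 -0.2468  0.048 ]] [ 0.4433 -0.2273  0.048 ] [[323.1787 126.2598]]
rack end [[ 0.4644 -0.1873  0.04  ]
 [ 0.4096 -0.198   0.04  ]]
```

```bash
python3 - <<'E'
from h import *
_,d,m=load('w3')
for uv in [(212,163),(322,235),(323,124)]: print(withdepth(m,uv,d))
to(.4447,-.227,.12,.0925)
E
```

```text
[[ 0.40885077 -0.12429817  0.09311998]]
[[ 0.33829124 -0.22774957  0.09316923]]
[[ 0.44541998 -0.22708663  0.0893076 ]]
dtool cm [ 4.7   0.32 13.82] spin -0.0776 yaw0 0.0149 pos [ 0.3979 -0.2248  0.2583] t 12.575 F [-0.62  0.37 -0.26]
```

Everything nearby is below 95 mm, so the gripper body clears.

Emit:
{"name": "arm_command", "arguments": {"targets": [[2,0.1,4,-0.04,4],[4,0.3,8,-0.078,4],[4.7,0.32,12,-0.078,4],[4.7,0.32,13.5,-0.078,4],[4.7,0.32,13.5,-0.078,4]]}}

```text
time: 13.2
position: [0.4446, -0.2268, 0.1228]
tool_rot: [0.999, 0.046, -0.002, -0.002]
ft_force: [-0.1, -0.5, 1.0]
grip_width: 0.0396
```

```bash
python3 -c "
from h import *
p,d,m=snap('wrist','w4')
to(.4447,-.227,.061,.0925)"
```

```text
dtool cm [-0.04 -0.04  6.29] spin -0.0005 yaw0 0.092 pos [ 0.4452 -0.2275  0.1239] t 13.25 F [ 0.68 -0.24  0.27]
```

View pics/w4.png

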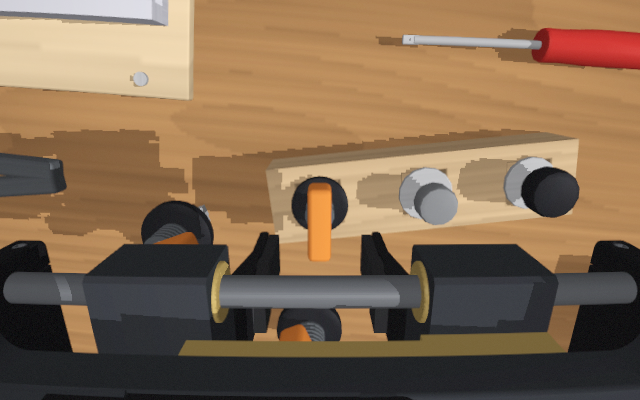

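The bar sits midway between the fingers (319 against 318 px). Descending.

Emit:
{"name": "arm_command", "arguments": {"targets": [[0,0,2.5,0,4],[0,0,4.5,0,4],[0,0,6,0,4],[0,0,6.25,0,4],[0,0,6.25,0,3]]}}

```text
time: 13.88
position: [0.4457, -0.2284, 0.0626]
tool_rot: [0.999, 0.045, 0.0, 0.0]
ft_force: [-1.0, -0.9, -0.6]
grip_width: 0.0356
```

Emit:
{"name": "arm_command", "arguments": {"targets": [[0,0,0,0,1],[0,0,0,0,0.8],[0,0,0,0,0.8],[0,0,0,0,0.8]], "newtons": 35}}

```text
time: 14.38
position: [0.4454, -0.228, 0.0625]
tool_rot: [0.999, 0.045, 0.0, -0.0]
ft_force: [-1.1, 1.9, 3.4]
grip_width: 0.0139
```

```bash
python3 -c "
from h import *
to(.4447,-.227,.061,.0925)"
```

```text
dtool cm [-0.06 -0.1   0.15] spin -0.0027 yaw0 0.0898 pos [ 0.4454 -0.228   0.0625] t 14.375 F [-1.08  1.88  3.4 ]
```

Emit:
{"name": "arm_command", "arguments": {"targets": [[0,0,-2,0,0.8],[0,0,-5,0,0.8],[0,0,-9,0,0.8],[0,0,-13.5,0,0.8],[0,0,-13.5,0,0.8]]}}

```text
time: 15.0
position: [0.4474, -0.2299, 0.2002]
tool_rot: [0.999, 0.045, 0.003, 0.003]
ft_force: [-0.0, -0.8, -2.0]
grip_width: 0.0138
```

```bash
python3 -c "
from h import *
p,d,m=snap('scene','c5');p,d,m=snap('side','s5');
cv2.imwrite('pics/s5z.png',p[150:390,200:440,::-1].repeat(2,0).repeat(2,1))
to(.5812,.0683,.2,np.pi/2)"
```

```text
dtool cm [ 16.23 -28.29  -0.32] spin -1.4809 yaw0 0.0899 pos [ 0.445  -0.228   0.1969] t 15.1 F [-0.45  0.28 -2.01]
```

View pics/s5z.png

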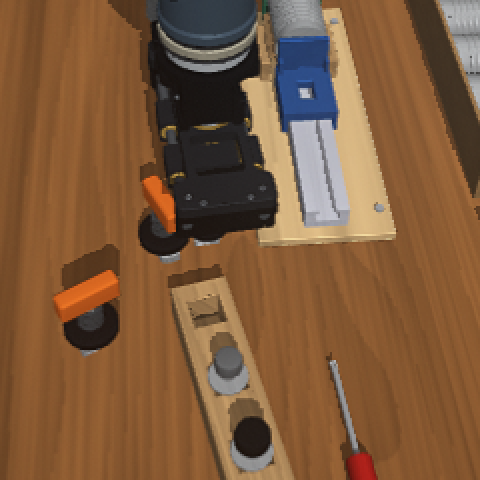

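Emit:
{"name": "arm_command", "arguments": {"targets": [[1.8,-3.1,0,-0.165,0.8],[3.6,-6.2,0,-0.33,0.8],[5.4,-9.4,0,-0.495,0.8],[7.2,-12.5,0,-0.66,0.8],[9,-15.7,0,-0.825,0.8]]}}

```text
time: 15.72
position: [0.5199, -0.0624, 0.1948]
tool_rot: [0.896, 0.444, -0.002, -0.002]
ft_force: [1.1, -0.4, -2.3]
grip_width: 0.0139
```

```bash
python3 -c "
from h import *
to(.5812,.0683,.2,np.pi/2)"
```

```text
dtool cm [14.11 -3.04 -0.53] spin -0.6508 yaw0 0.92 pos [ 0.5199 -0.0624  0.1948] t 15.725 F [ 1.09 -0.45 -2.26]
```

Emit:
{"name": "arm_command", "arguments": {"targets": [[3.5,-0.7,-0.4,-0.165,0.8],[7,-1.5,-0.5,-0.33,0.8],[10.5,-2.2,-0.5,-0.495,0.8],[14.1,-3,-0.5,-0.65,0.8],[14.1,-3,-0.5,-0.65,0.8]]}}

```text
time: 16.35
position: [0.5825, 0.0684, 0.1995]
tool_rot: [0.708, 0.706, -0.001, -0.002]
ft_force: [-0.4, 0.1, -1.9]
grip_width: 0.0137
```

Emit:
{"name": "arm_command", "arguments": {"targets": [[0,0,0,0,0.8],[0,0,0,0,0.8]]}}

```text
time: 16.6
position: [0.5823, 0.0653, 0.2012]
tool_rot: [0.71, 0.704, -0.001, -0.001]
ft_force: [0.5, 1.1, -2.4]
grip_width: 0.0138
```

```bash
python3 -c "
from h import *
p,d,m=snap('wrist','w6');ps=snap('side','s6')[0];snap('scene','c6')
cv2.imwrite('pics/s6z.png',cv2.resize(ps[60:260,250:450,::-1],None,fx=3,fy=3))
to(.5812,.0683,.13,np.pi/2)"
```

```text
dtool cm [ 0.29 -0.17  7.2 ] spin -0.0077 yaw0 1.5631 pos [0.5829 0.0654 0.202 ] t 16.75 F [-0.57 -0.49 -2.03]
```

View pics/w6.png

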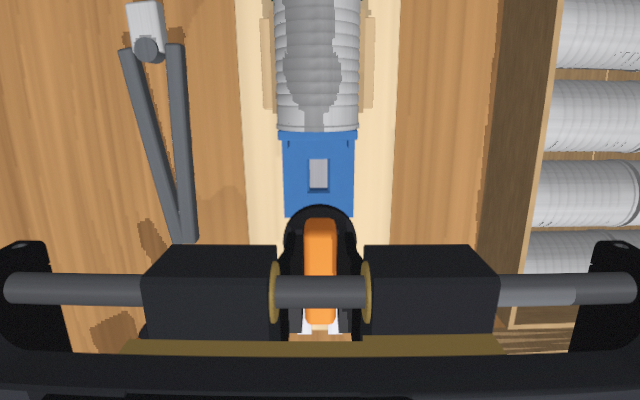

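View pics/s6z.png

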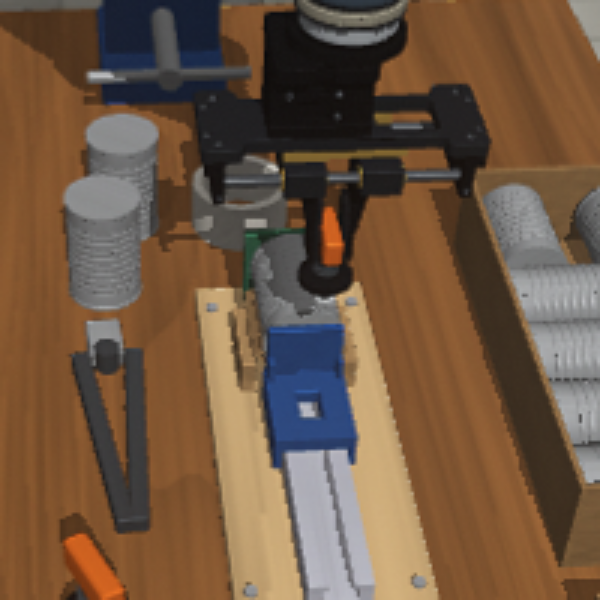

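View pics/c6.png

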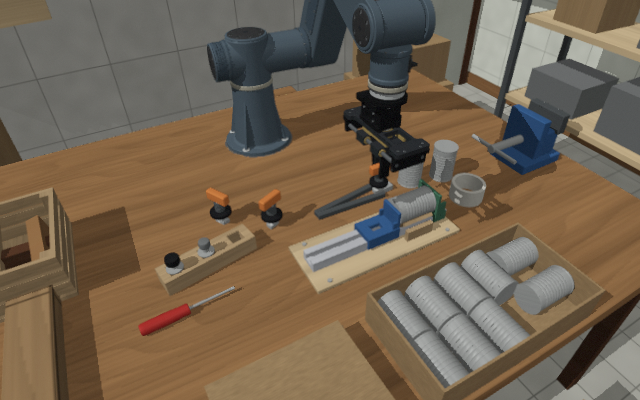

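```bash
cat > hold.py <<'E'
from h import *
np.set_printoptions(precision=4,suppress=True)
def hold(fn,zt,r0=200,r1=272):
    p,_,m=load(fn)
    hsv=cv2.cvtColor(p,cv2.COLOR_RGB2HSV);k=cv2.inRange(hsv,(4,165,120),(17,255,255));M=np.zeros_like(k);M[r0:r1,285:355]=255;k&=M
    rows=[r for r in range(r0,r1) if (k[r]>0).sum()>15]
    top=rows[0]; print('front row',top)
    L=[];Rr=[]
    for r in rows[5:]:
        c=np.where(k[r])[0]; L.append((c[0]-.5,r));Rr.append((c[-1]+.5,r))
    A=onplane(m,L,zt);B=onplane(m,Rr,zt);C=(A+B)/2
    f=np.polyfit(C[:,1],C[:,0],1); print('width',np.mean(B-A,0)[0],'axis x=',f,'yaw',np.pi/2-np.arctan(f[0]))
    fr=onplane(m,[(320,top-.5)],zt)[0]; y=fr[1]-.023; print('centre est',np.polyval(f,y),y,'front',fr)
E
python3 - <<'E'
from hold import *
hold('w6',.202+.0255)
E
```

```text
front row 219
width 0.013330234085866694 axis x= [0.0144 0.582 ] yaw 1.556360874470423
centre est 0.5829495888661108 0.06897160123485635 front [0.5833 0.092  0.2275]
```

```bash
python3 - <<'E'
from h import *
p,_,m=load('w6');cv2.imwrite('pics/w6z.png',cv2.resize(p[195:345,260:380,::-1],None,fx=4,fy=4,interpolation=cv2.INTER_CUBIC))
E
```

```text
(no output)
```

View pics/w6z.png

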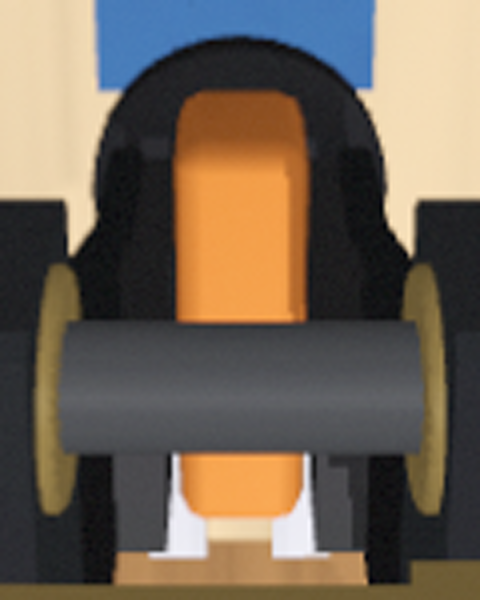

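```bash
python3 - <<'E'
from h import *
np.set_printoptions(precision=4,suppress=True)
p,_,m=load('w6')
W=lambda a:np.array(a)/4.+[260,195]
z=.2275
q=onplane(m,W([[176,165],[303,165],[182,510],[303,510],[240,162],[240,517]]),z);print(q, q[4:].mean(0))
print('bottom front edge z-.02',onplane(m,W([[240,90]]),z-.02))
R=.2+.018; # cup top z: bar centre -(59-29)
c=onplane(m,W([[240,36],[95,190],[385,190]]),z-.01-.03);print('cup front,l,r',c)
E
```

```text
[[0.5767 0.0843 0.2275]
 [0.5897 0.0842 0.2275]
 [0.5765 0.0429 0.2275]
 [0.5899 0.0428 0.2275]
 [0.5833 0.0846 0.2275]
 [0.5829 0.0419 0.2275]] [0.5831 0.0633 0.2275]
bottom front edge z-.02 [[0.5832 0.0852 0.2075]]
cup front,l,r [[0.5832 0.0854 0.1875]
 [0.5637 0.064  0.1875]
 [0.6023 0.0637 0.1875]]
```

```bash
python3 -c "
from h import *
to(.5812,.0693,.112,np.pi/2)"
```

```text
dtool cm [ 0.39 -0.17  9.  ] spin -0.0077 yaw0 1.5631 pos [0.5829 0.0654 0.202 ] t 16.75 F [-0.57 -0.49 -2.03]
```

Emit:
{"name": "arm_command", "arguments": {"targets": [[0.39,-0.17,2,-0.01,0.8],[0.39,-0.17,5,-0.01,0.8],[0.39,-0.17,8,-0.01,0.8],[0.39,-0.17,9,-0.01,0.8],[0.39,-0.17,9,-0.01,0.8]]}}

```text
time: 17.38
position: [0.5814, 0.0699, 0.112]
tool_rot: [0.706, 0.708, -0.0, -0.0]
ft_force: [-0.4, 0.1, -2.2]
grip_width: 0.0143
```

Emit:
{"name": "arm_command", "arguments": {"targets": [[0,0,0,0,0.8],[0,0,0,0,0.8]]}}

```text
time: 17.62
position: [0.5824, 0.0701, 0.1134]
tool_rot: [0.706, 0.709, 0.001, 0.001]
ft_force: [0.0, -0.3, -2.1]
grip_width: 0.0133
```

```bash
python3 -c "
from h import *
to(.5812,.0693,.112,np.pi/2)
p,d,m=snap('wrist','w7');ps=snap('side','s7')[0];pc=snap('scene','c7')[0]
a=cv2.resize(ps[130:240,290:420,::-1],None,fx=3,fy=4,interpolation=cv2.INTER_CUBIC);b=cv2.resize(pc[130:240,320:450,::-1],None,fx=3,fy=4,interpolation=cv2.INTER_CUBIC)
cv2.imwrite('pics/sc7.png',np.hstack([a,b]))
to(.5812,.0693,.112,np.pi/2)"
```

```text
dtool cm [-0.08 -0.12  0.14] spin 0.004 yaw0 1.5748 pos [0.5824 0.0701 0.1134] t 17.625 F [ 0.01 -0.31 -2.05]
dtool cm [-0.09 -0.07  0.09] spin 0.0041 yaw0 1.5749 pos [0.5819 0.0702 0.1129] t 17.775 F [ 0.39 -0.47 -0.44]
```

View pics/w7.png

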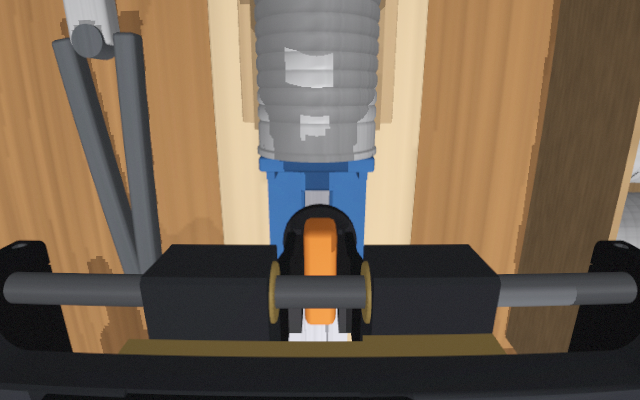

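View pics/sc7.png

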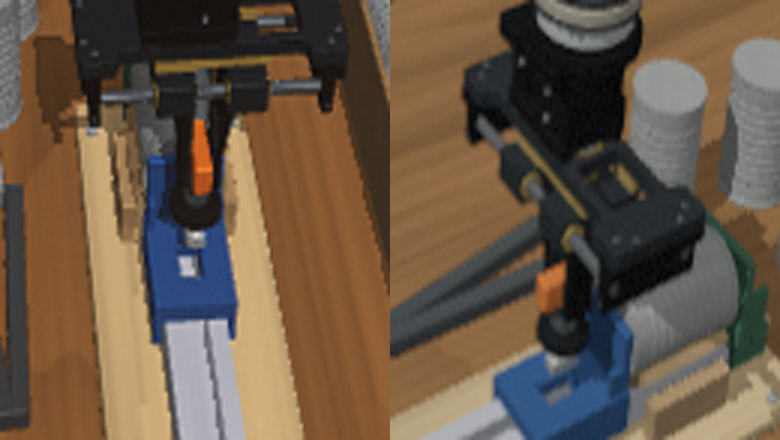

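```bash
python3 - <<'E'
from hold import *
p,_,m=load('w7')
cv2.imwrite('pics/w7z.png',cv2.resize(p[180:345,255:385,::-1],None,fx=4.5,fy=3.6,interpolation=cv2.INTER_CUBIC))
hold('w7',.1132+.0255,236,272)
ms=load('side0')[2]
c=np.array([.5822,.0692,.0632]);
P=np.array([[.5812,.0683,.05],c,c+[0,-.012,0],c+[0,-.012,.007]])
print((proj(ms,P)-[290,130])*[3,4]); print((proj(load('scene0')[2],P)-[320,130])*[3,4]+[390,0])
E
```

```text
front row 236
width 0.013633984630454947 axis x= [0.0165 0.5816] yaw 1.5543127741609537
centre est 0.582727591687884 0.06601479850833475 front [0.583  0.089  0.1387]
[[189.0891 259.9798]
 [191.314  242.4006]
 [193.4054 256.3385]
 [194.0192 247.497 ]]
[[557.4061 383.8754]
 [560.238  367.5278]
 [547.0743 374.4565]
 [547.6258 365.3855]]
```

View pics/w7z.png

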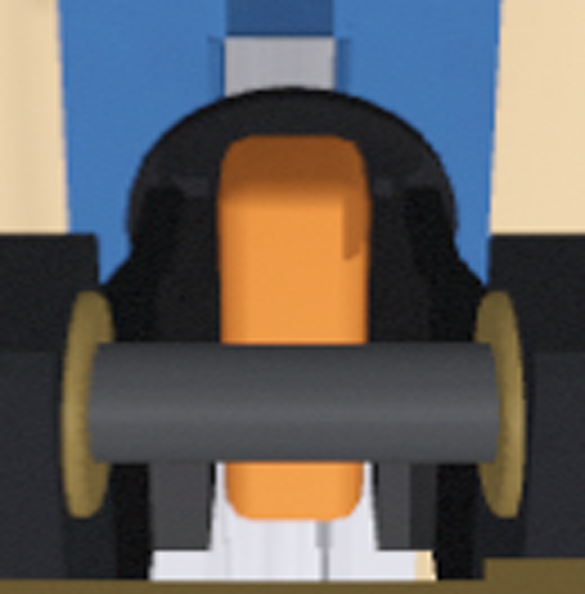

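```bash
python3 - <<'E'
from h import *
ps,_,ms=load('s7');pc,_,mc=load('c7')
def ann(p,m,box,f,fn):
    x0,y0,x1,y1=box
    a=cv2.resize(p[y0:y1,x0:x1,::-1],None,fx=f,fy=f,interpolation=cv2.INTER_CUBIC)
    b=a.copy()
    c=np.array([.5820,.0692,.0627])
    # head bottom rect, bar, cup foot, window
    def poly(c,hx,hy,col):
        P=[c+[sx*hx,sy*hy,0] for sx,sy in((-1,-1),(1,-1),(1,1),(-1,1))]
        q=((proj(m,P)-[x0,y0]+.5)*f).astype(int); cv2.polylines(b,[q],True,col,1)
    poly(c,.007,.012,(0,255,255));poly(np.array([.5812,.0683,.05]),.00825,.0145,(0,255,0))
    poly(c+[0,0,.066-.01],.007,.023,(255,0,255));poly(c+[0,0,.066+.01],.007,.023,(255,0,255))
    t=np.linspace(0,6.28,40);q=((proj(m,c+[0,0,.028]+.02*np.c_[np.cos(t),np.sin(t),0*t])-[x0,y0]+.5)*f).astype(int);cv2.polylines(b,[q],True,(255,255,255),1)
    cv2.imwrite(fn,np.hstack([a,b]))
ann(ps,ms,(325,155,375,215),8,'pics/s7a.png');ann(pc,mc,(355,185,405,245),8,'pics/c7a.png')
E
```

```text
(no output)
```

View pics/s7a.png

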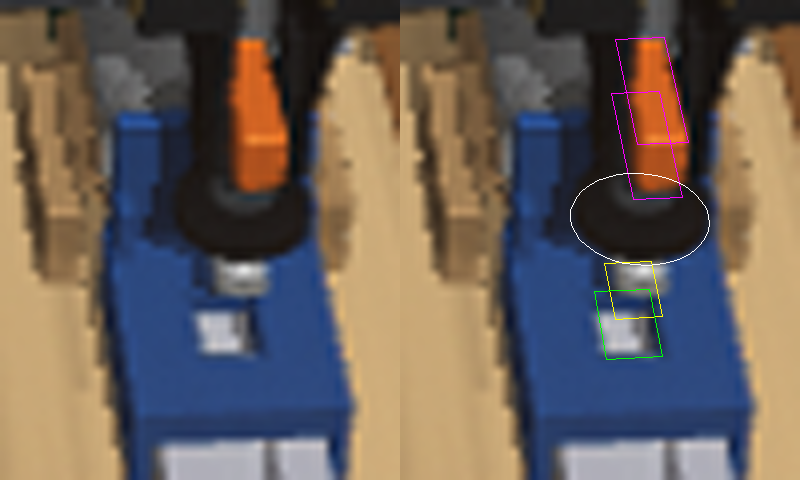

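View pics/c7a.png

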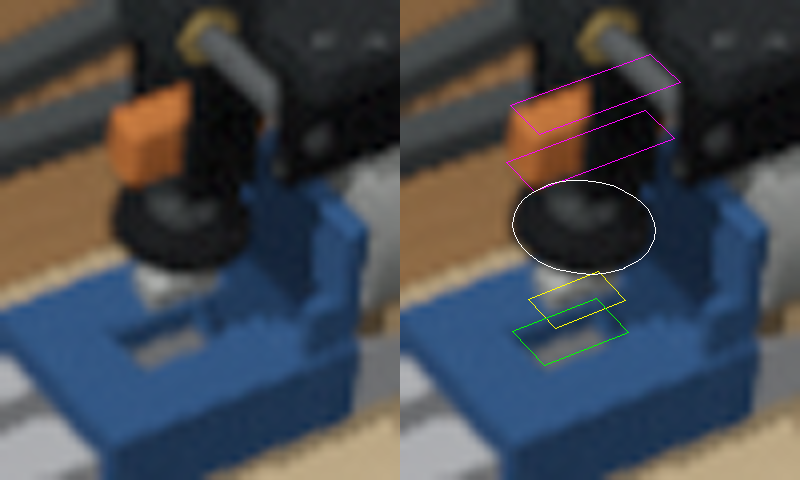

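```bash
python3 - <<'E'
from h import *
np.set_printoptions(precision=4,suppress=True)
p,_,m=load('w7')
W=lambda a:np.array(a)/[4.5,3.6]+[255,180]
z=.1132
print('win',onplane(m,W([[208,40],[350,40]]),.05).mean(0),'inner',onplane(m,W([[225,40],[335,40]]),.038))
print('plate',onplane(m,W([[62,100],[495,100]]),.05).mean(0))
print('cup',onplane(m,W([[127,200],[458,200],[292,88]]),z-.0145))
print('bar top front',onplane(m,W([[218,215],[370,215],[292,137]]),z+.0155))
print('bar bot end',onplane(m,W([[292,135]]),z+.0055), 'bar topback',onplane(m,W([[225,518],[363,518]]),z+.0255))
E
```

```text
win [0.5813 0.0832 0.05  ] inner [[0.573  0.0798 0.038 ]
 [0.5898 0.0798 0.038 ]]
plate [0.5812 0.0717 0.05  ]
cup [[0.5636 0.0722 0.0987]
 [0.6027 0.0723 0.0987]
 [0.583  0.0896 0.0987]]
bar top front [[0.5757 0.0828 0.1287]
 [0.5907 0.0828 0.1287]
 [0.583  0.093  0.1287]]
bar bot end [[0.583  0.0897 0.1187]] bar topback [[0.5765 0.0462 0.1387]
 [0.5902 0.0463 0.1387]]
```

Emit:
{"name": "arm_command", "arguments": {"targets": [[0,-0.17,0,0,0.8],[0,-0.17,0.7,0,0.8],[0,-0.17,1.4,0,0.8],[0,-0.17,1.4,0,0.8],[0,-0.17,1.4,0,0.8]]}}

```text
time: 18.4
position: [0.5798, 0.0702, 0.0979]
tool_rot: [0.706, 0.709, -0.0, -0.0]
ft_force: [-0.1, -0.5, -1.0]
grip_width: 0.0139
```

```bash
python3 -c "
from h import *
to(.5812,.0693,.0725,np.pi/2)
p,d,m=snap('wrist','w8');ps=snap('side','s8')[0];pc=snap('scene','c8')[0]
a=cv2.resize(ps[155:215,325:375,::-1],None,fx=8,fy=8,interpolation=cv2.INTER_CUBIC);b=cv2.resize(pc[185:245,355:405,::-1],None,fx=8,fy=8,interpolation=cv2.INTER_CUBIC)
cv2.imwrite('pics/sc8.png',np.hstack([a,b]))
cv2.imwrite('pics/w8z.png',cv2.resize(p[180:345,255:385,::-1],None,fx=4.5,fy=3.6,interpolation=cv2.INTER_CUBIC))
"
```

```text
dtool cm [-0.09  0.14  2.54] spin 0.004 yaw0 1.5748 pos [0.5798 0.0702 0.0979] t 18.4 F [-0.1  -0.46 -1.04]
```

View pics/sc8.png

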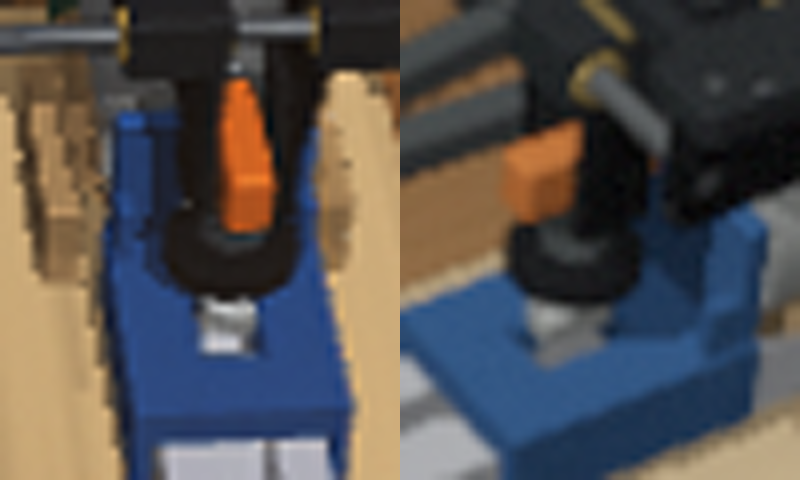

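View pics/w8z.png

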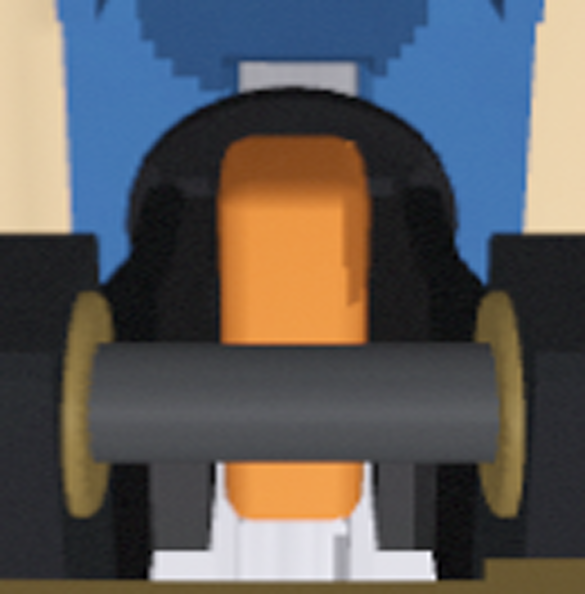

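Emit:
{"name": "arm_command", "arguments": {"targets": [[0,0.05,0.3,0,0.8],[0,0.05,0.6,0,0.8],[0,0.05,0.9,0,0.8],[0,0.05,1.2,0,0.8]]}}

```text
time: 19.05
position: [0.5802, 0.0702, 0.0859]
tool_rot: [0.706, 0.709, -0.0, -0.0]
ft_force: [-0.6, 0.2, -1.7]
grip_width: 0.0136
```

Emit:
{"name": "arm_command", "arguments": {"targets": [[0,0,0.3,0,0.8],[0,0,0.6,0,0.8],[0,0,0.9,0,0.8],[0,0,1.2,0,0.8],[0,0,1.2,0,0.8]]}}

```text
time: 19.68
position: [0.5801, 0.0702, 0.0739]
tool_rot: [0.706, 0.709, -0.0, -0.0]
ft_force: [0.1, -0.6, -1.7]
grip_width: 0.0139
```

```bash
python3 -c "
from h import *
to(.5812,.0693,.0725,np.pi/2)
p,d,m=snap('wrist','w9');ps=snap('side','s9')[0];pc=snap('scene','c9')[0]
a=cv2.resize(ps[155:215,325:375,::-1],None,fx=8,fy=8,interpolation=cv2.INTER_CUBIC);b=cv2.resize(pc[185:245,355:405,::-1],None,fx=8,fy=8,interpolation=cv2.INTER_CUBIC)
cv2.imwrite('pics/sc9.png',np.hstack([a,b]))
"
```

```text
dtool cm [-0.09  0.11  0.14] spin 0.004 yaw0 1.5748 pos [0.5801 0.0702 0.0739] t 19.675 F [ 0.12 -0.58 -1.67]
```

View pics/sc9.png

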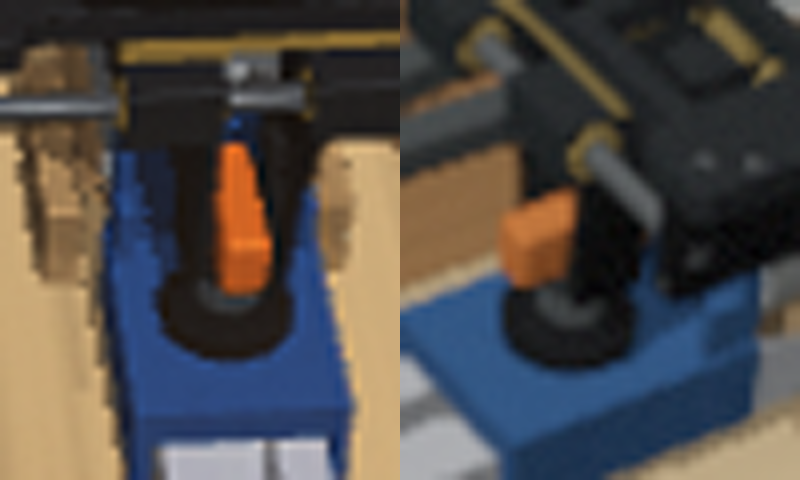

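The head is in the slot and the cup is nearly on the plate. Now I feel for contact.

Emit:
{"name": "arm_command", "arguments": {"targets": [[0,0,0.05,0,0.8],[0,0,0.1,0,0.8],[0,0,0.1,0,0.8]]}}

```text
time: 20.2
position: [0.5803, 0.0702, 0.0731]
tool_rot: [0.706, 0.709, -0.0, -0.0]
ft_force: [-0.5, -0.1, -2.0]
grip_width: 0.0135
```

Emit:
{"name": "arm_command", "arguments": {"targets": [[0,0,0.05,0,0.8],[0,0,0.1,0,0.8],[0,0,0.1,0,0.8]]}}

```text
time: 20.58
position: [0.5803, 0.0702, 0.0725]
tool_rot: [0.706, 0.709, 0.0, 0.0]
ft_force: [-0.6, -0.3, 2.1]
grip_width: 0.0139
```

Emit:
{"name": "arm_command", "arguments": {"targets": [[0,0,0.15,0,0.8],[0,0,0.3,0,0.8],[0,0,0.45,0,0.8],[0,0,0.45,0,0.8]], "newtons": 45}}

```text
time: 21.08
position: [0.5803, 0.0702, 0.0688]
tool_rot: [0.706, 0.709, 0.0, 0.0]
ft_force: [-3.0, -0.5, 8.9]
grip_width: 0.0135
```

Emit:
{"name": "arm_command", "arguments": {"targets": [[0,-0.03,0.1,0,0.8],[0,-0.05,0.18,0,0.8],[0,-0.05,0.18,0,0.8]]}}

```text
time: 21.45
position: [0.5803, 0.0702, 0.0674]
tool_rot: [0.706, 0.709, 0.0, 0.001]
ft_force: [-2.7, -0.5, 10.4]
grip_width: 0.0137
```

Emit:
{"name": "arm_command", "arguments": {"targets": [[0,0.01,0,0.16,0.8],[0,0.02,0,0.32,0.8],[0,0.03,0,0.48,0.8]]}}

```text
time: 21.82
position: [0.5821, 0.07, 0.0678]
tool_rot: [0.855, 0.519, 0.002, 0.002]
ft_force: [0.3, -0.4, 10.8]
grip_width: 0.0135
```

```bash
python3 -c "
from h import *
to(.5810,.0702,.0674,0);print(robot.get_obs()['moment'])"
```

```text
dtool cm [-0.03 -0.11  0.04] spin 1.0903 yaw0 1.0903 pos [0.5821 0.07   0.0678] t 21.825 F [ 0.3  -0.45 10.76]
[-0.07239681  0.01830402  0.07302637]
```

Emit:
{"name": "arm_command", "arguments": {"targets": [[0,0,0,0,0.8],[0,0,0,0.16,0.8],[0,0,0,0.32,0.8]]}}

```text
time: 22.2
position: [0.5827, 0.0698, 0.068]
tool_rot: [0.927, 0.376, 0.003, 0.002]
ft_force: [-0.1, -0.1, 10.2]
grip_width: 0.014
```

```bash
python3 -c "
from h import *
to(.5812,.0702,.0674,0);print(robot.get_obs()['moment'])"
```

```text
dtool cm [-0.08 -0.13  0.06] spin 0.7703 yaw0 0.7703 pos [0.5827 0.0698 0.068 ] t 22.2 F [-0.08 -0.15 10.21]
[-0.13950561  0.00329117  0.04509251]
```

Emit:
{"name": "arm_command", "arguments": {"targets": [[0,0,0.05,0.16,0.8],[0,0,0.05,0.32,0.8],[0,0,0.05,0.48,0.8],[0,0,0.05,0.48,0.8]]}}

```text
time: 22.7
position: [0.5829, 0.0697, 0.0676]
tool_rot: [0.989, 0.146, 0.003, 0.001]
ft_force: [-0.2, -0.9, 10.8]
grip_width: 0.0136
```

```bash
python3 -c "
from h import *
to(.5812,.0702,.0674,0);print(robot.get_obs()['moment'])"
```

```text
dtool cm [-0.15 -0.09  0.02] spin 0.2939 yaw0 0.2939 pos [0.5829 0.0697 0.0676] t 22.7 F [-0.2  -0.89 10.82]
[-0.19398831  0.08784343 -0.08926316]
```

Emit:
{"name": "arm_command", "arguments": {"targets": [[0,0,0,0.12,0.8],[0,0,0,0.22,0.8],[0,0,0,0.28,0.8],[0,0,0,0.28,0.8]]}}

```text
time: 23.2
position: [0.5829, 0.0697, 0.0676]
tool_rot: [1.0, 0.008, 0.003, 0.001]
ft_force: [-0.5, -0.8, 9.7]
grip_width: 0.0137
```

```bash
python3 -c "
from h import *
to(.5812,.0702,.0674,0);print(robot.get_obs()['moment'])
p,d,m=snap('wrist','w10');ps=snap('side','s10')[0];pc=snap('scene','c10')[0]
a=cv2.resize(ps[155:215,325:375,::-1],None,fx=8,fy=8,interpolation=cv2.INTER_CUBIC);b=cv2.resize(pc[185:245,355:405,::-1],None,fx=8,fy=8,interpolation=cv2.INTER_CUBIC)
cv2.imwrite('pics/sc10.png',np.hstack([a,b]))
"
```

```text
dtool cm [-0.16 -0.06  0.02] spin 0.015 yaw0 0.015 pos [0.5829 0.0697 0.0676] t 23.2 F [-0.45 -0.8   9.7 ]
[-0.2148065   0.11615948  0.10683233]
```

View pics/sc10.png

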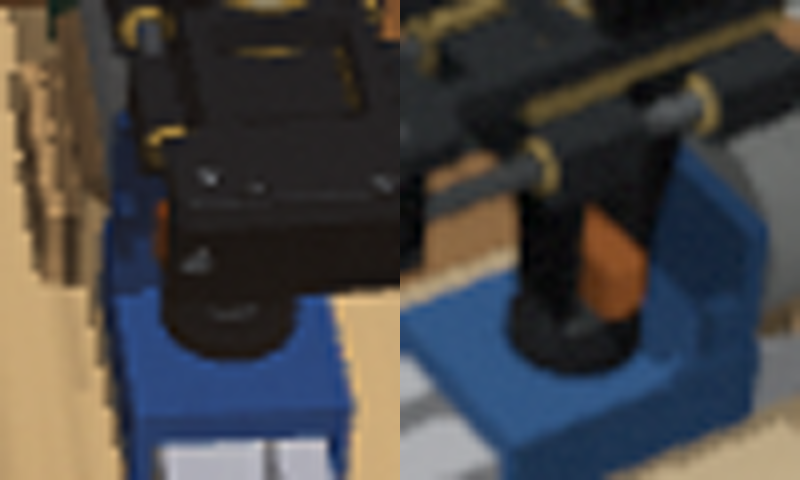

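View pics/w10.png

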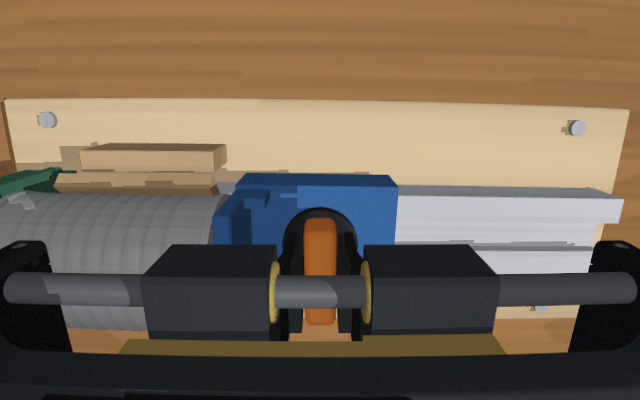

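Emit:
{"name": "arm_command", "arguments": {"targets": [[0,0,0,0.03,0.8],[0,0,0,0.03,0.8],[0,0,-0.1,0.03,0.8],[0,0,-0.2,0.03,0.8],[0,0,-0.2,0.03,0.8]]}}

```text
time: 23.98
position: [0.5828, 0.0696, 0.0693]
tool_rot: [1.0, -0.007, 0.003, 0.001]
ft_force: [0.4, -1.3, 9.1]
grip_width: 0.0137
```

```bash
python3 -c "
from h import *
to(.5812,.0702,.0695,0);print(robot.get_obs()['moment'])"
```

```text
dtool cm [-0.16 -0.05 -0.02] spin -0.0145 yaw0 -0.0145 pos [0.5828 0.0696 0.0693] t 23.975 F [ 0.43 -1.32  9.08]
[-0.18036175  0.04260866  0.0876036 ]
```

Emit:
{"name": "arm_command", "arguments": {"targets": [[0,0,-0.05,0,0.8],[0,0,-0.1,0,0.8],[0,0,-0.15,0,0.8],[0,0,-0.15,0,0.8]]}}

```text
time: 24.48
position: [0.5826, 0.0697, 0.0695]
tool_rot: [1.0, -0.008, 0.003, 0.0]
ft_force: [5.5, -2.1, 3.2]
grip_width: 0.0135
```

Emit:
{"name": "arm_command", "arguments": {"targets": [[0.05,0,-0.05,0,0.8],[0.1,0,-0.08,0,0.8],[0.1,0,-0.08,0,0.8]]}}

```text
time: 24.85
position: [0.5827, 0.0697, 0.0695]
tool_rot: [1.0, -0.008, 0.002, 0.0]
ft_force: [5.6, -2.9, 0.3]
grip_width: 0.0139
```

Emit:
{"name": "arm_command", "arguments": {"targets": [[0,0,0,0,1.6],[0,0,0,0,2],[0,0,0,0,2.6],[0,0,0,0,2.6]], "newtons": 10}}

```text
time: 25.35
position: [0.5804, 0.0704, 0.0694]
tool_rot: [1.0, -0.008, -0.001, -0.0]
ft_force: [0.6, -0.3, -0.5]
grip_width: 0.0247
```

```bash
python3 -c "
from h import *
to(.5812,.0702,.0695,0);print(robot.get_obs()['moment'])
snap('wrist','w11')"
```

```text
dtool cm [ 0.08  0.01 -0.01] spin -0.0152 yaw0 -0.0152 pos [0.5804 0.0704 0.0694] t 25.35 F [ 0.62 -0.33 -0.5 ]
[ 0.02269153  0.06448709 -0.03418944]
```

View pics/w11.png

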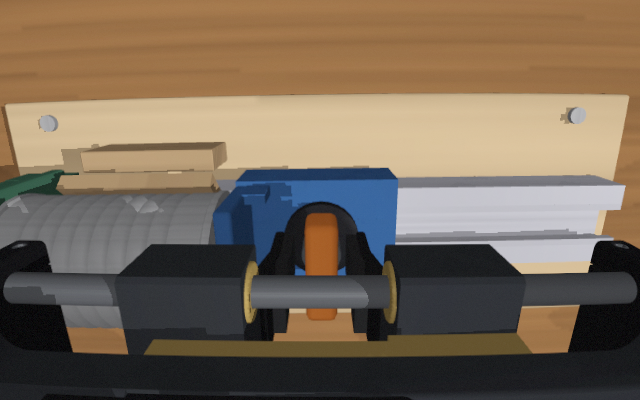

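Released with the bar across the rail at (320,265). I'll raise straight up, then move back for a check.

Emit:
{"name": "arm_command", "arguments": {"targets": [[0,0,-1.5,0,2.6],[0,0,-4,0,2.6],[0,0,-9,0,2.6],[-2,0,-14,0,2.6],[-6,0,-17,0,2.6]]}}

```text
time: 26.02
position: [0.5232, 0.0708, 0.2435]
tool_rot: [1.0, -0.008, 0.004, 0.0]
ft_force: [0.0, -0.0, 0.2]
grip_width: 0.026
```

Emit:
{"name": "arm_command", "arguments": {"targets": [[0,4,0,0,2.6],[0,4,0,0,2.6],[0,4,0,0,2.6]]}}

```text
time: 26.4
position: [0.5205, 0.0313, 0.2402]
tool_rot: [1.0, -0.008, 0.0, -0.0]
ft_force: [-0.2, -0.2, 0.3]
grip_width: 0.0262
```

```bash
python3 -c "
from h import *
to(.5812,.0702,.0695,0)
p=snap('wrist','w12')[0];ps=snap('side','s12')[0];pc=snap('scene','c12')[0]
a=cv2.resize(ps[125:225,310:390,::-1],None,fx=5,fy=5,interpolation=cv2.INTER_CUBIC);b=cv2.resize(pc[170:270,350:430,::-1],None,fx=5,fy=5,interpolation=cv2.INTER_CUBIC)
cv2.imwrite('pics/sc12.png',np.hstack([a,b]))
"
```

```text
dtool cm [ 6.   -3.98 17.07] spin -0.0159 yaw0 -0.0159 pos [0.5205 0.0313 0.2402] t 26.4 F [-0.19 -0.22  0.29]
```

View pics/sc12.png

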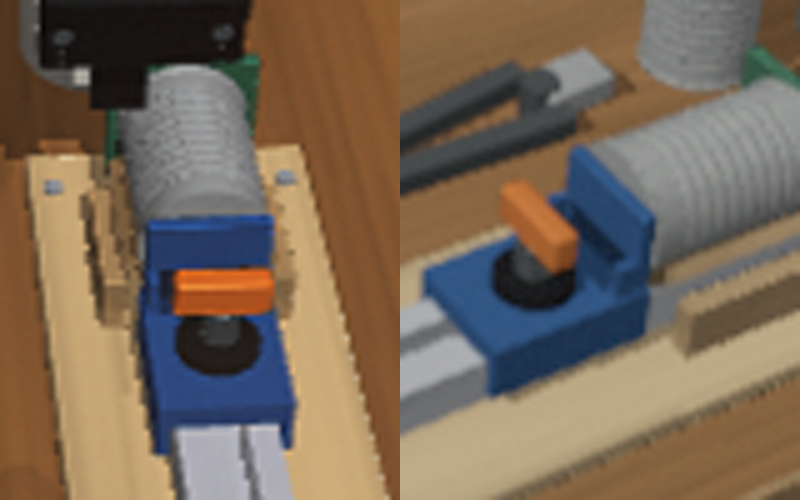

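View pics/w12.png

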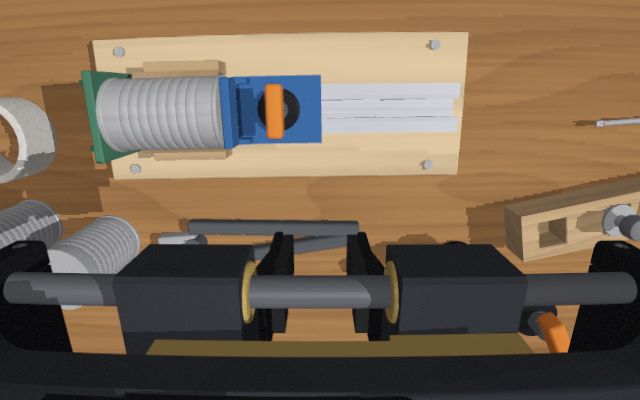

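View pics/c12.png

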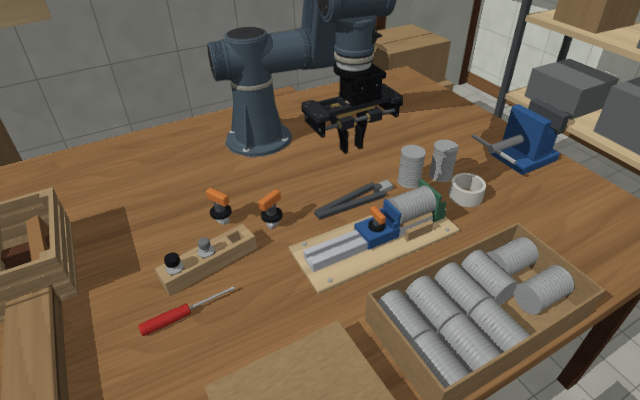

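The bar is across the rail at wrist (274,110), the can is against the green fence, and the stop is against the can. Checking the numbers.

```bash
python3 - <<'E'
from bar import *
bar('w12',(255,75,300,145),.095)
p,d,m=load('w12'); print(withdepth(m,[(274,100),(274,120)],d))
cv2.imwrite('pics/w12z.png',cv2.resize(p[60:160,70:330,::-1],None,fx=3,fy=3,interpolation=cv2.INTER_CUBIC))
E
```

```text
[265  84  19  54 905] [274.137  110.4994]
bar rect mm ((582.2100830078125, 68.10324096679688), (14.417393684387207, 43.633663177490234), 89.3238754272461) yaw of long axis deg -0.6761261
[[0.5912 0.0676 0.0969]
 [0.5747 0.0686 0.095 ]]
```

View pics/w12z.png

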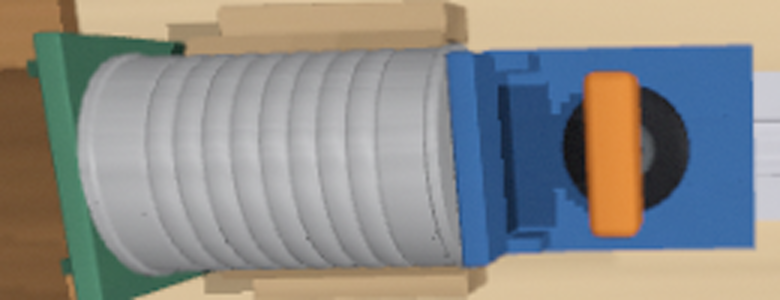

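```bash
python3 - <<'E'
from h import *
p,d,m=load('w12');W=lambda a:np.array(a)/3.+[70,60]
r=onplane(m,W([[753,45],[754,247]]),.05);print('plate rear',r,'face',r[:,1].mean()+.085)
print('upright top front',onplane(m,W([[445,54],[465,262]]),.094))
print(robot.hand_in())
E
```

```text
plate rear [[0.61221712 0.0282693  0.05      ]
 [0.5489293  0.02892292 0.05      ]] face 0.11359611416092981
upright top front [[0.6098873  0.11319561 0.094     ]
 [0.55224863 0.11245127 0.094     ]]
the job is handed in; nothing more can be done
None
```

I set the stop to the can and locked it with the T-bolt from the rack, then handed the job in at about 26 s. The hand-in gives no verdict.

- **Stop:** I slid it along the rail until the can met the green fence, then held about 12 N in total for half a second. After taking off the stop's 3 N friction, that is roughly 9 N on the can. After the bolt was locked, the stop's face was still at the same place to within 0.5 mm (y = 0.1136 m against 0.1133 m before), and the pictures show it touching the can.
- **Bolt:** I dropped it through the window and pushed it down about 5 mm with no more than about 11 N on the wrist. I then turned it about 91° clockwise with very little torque.
- **Letting go:** Before release the spring load passed from the arm to the rail's lips. There was also a sideways force of about 5.6 N on the gripper just before I let go, which I could not explain. It vanished on opening.
- **Final check:** The bar lies across the rail (0.7° off), and its top is about 95–97 mm above the bench where 95 mm is expected when locked. The gripper is clear of everything, and the other things look unmoved.
- **Disagreement:** Before the bolt went in, the arm's position reading and the wrist picture differed by about 1 mm sideways. I corrected from the picture, and the head went in without touching.

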